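# Clear the coffee bar: cups to the tub, tools to their tray, coaster to its stand

## Task

Tidy the counter: stand both used cups upright in the green wash-up tub, and stand the tamper (on its steel base) and the steel filter basket (open side up) on the floor of the brown wooden tool tray. Put the picture coaster face up on the sloped stand, centred, in portrait, with a short edge resting against the ledge at the foot of the slope. Set everything down gently rather than dropping it, and leave the little milk jug and the black shaker standing where they are.

Things in the scene. Friction and masses are not known exactly. Their poses are not given: they have to be found in the camera images.
- cup_white: white ceramic espresso cup without handle, coffee-brown inside floor; 58 high, outside diameter 60 at the rim, 58 at 30 mm height, 42 at the foot; wall 4; about 140 g. Origin: centre of its underside; z up, x and y any
- cup_blue: blue ceramic espresso cup without handle, same shape, size and mass as the white one. Origin: centre of its underside; z up, x and y any
- tamper: coffee tamper standing on its steel base: base a disc of diameter 58, 18 high; above it a dark wooden handle, neck diameter 22 at height 26, widening to a grip of diameter 34 between heights 38 and 62, top at 68; about 350 g. Origin: centre of its underside; z up, x and y any
- basket: steel filter basket, a shallow straight-sided open cup: outside diameter 60, 27 high, wall 3, floor 3 with a dark disc inside, open side up; about 60 g. Origin: centre of its underside; z up, x and y any
- coaster: picture coaster, a rigid rectangular tile 84 (x) by 56 (y) by 12 thick (z), cork with a yellow face, a red dot in the middle and a blue band at each short end; the same either way round; about 80 g; lies face up. Origin: centre of its underside; x along the long side, z out of the picture face
- tub: green plastic wash-up tub, fixed, open on top: outside 150 (x) by 220 (y) by 30 high, walls and floor 5 thick (inside 140 by 210). Origin: centre of its underside, so the inner floor is at z = 5 mm; z up
- tool_tray: brown wooden tool tray lined with black rubber, fixed, open on top: outside 150 (x) by 220 (y) by 30 high, walls and floor 5 thick (inside 140 by 210). Origin: centre of its underside, so the inner floor is at z = 5 mm; z up
- stand_rest (a point): foot of the fixed display stand: light wooden board 100 wide, 115 long, sloping 22 degrees, dark ledge along its low edge (100 wide, 14 above the board, 10 thick). Point: on the board at the middle of the ledge's uphill face, 14 above the counter; x up the slope (away from the robot), y along the ledge, z out of the board. A coaster touching the ledge has its centre at x = 42 mm
- jug: small steel milk jug with a handle towards its +y, empty, 70 high, 58 in diameter, 46 from its axis to the outside of the handle; leave it where it is. Origin: centre of its underside
- shaker: black cocoa shaker with an orange domed lid, 68 high, diameter 52; leave it where it is. Origin: centre of its underside
Things that resemble listed ones, but are neither listed nor needed, are in the scene too. Leave any pink look-alike of the cup_white alone.

How it is judged:
By the outcome, as a careful person would: the job done as asked, in the order asked, and still so for the second after the job is handed in, with the robot touching nothing.
It also fails if it takes over 120 s, if anything falls off the work surface, if the arm or the gripper's body presses on something with over 40 N, if the wrist force passes 120 N, or if a joint passes its speed limit or range.

## Robot

A 6-joint arm with a two-finger parallel gripper is mounted at the origin on the work surface. World frame = base frame: x ahead of the robot, y to its left, z up, the work surface at z = 0. Lengths are in m, angles in degrees, forces in N, time in s.
With the tool pointing down it reaches from about 0.35 to 0.875 m from the base axis. Payload 4.2 kg.
Tool frame: the origin (TCP) lies between the finger pads; the fingertips stand 14 mm ahead of it and the grasp point (between the pads) lies 5 mm behind it; x points along the fingers, y is the direction in which the jaws open and shut, and the axes are right-handed (so a half turn about x gives the same grasp; the last joint's range is limited). The gripper opens to 87 mm and grips with 3 to 60 N. Pads are 19 mm wide; open, the fingers measure 117 mm over their backs; the gripper's body (75 mm by 190 mm) begins 51 mm behind the grasp point.
Start: joints at [14.817, 22.042, 0.453, 0, -68.411, -14.817], TCP at [0.625, 0, 0.215] pointing down, gripper open.
Joint ranges: [-179.83, 179.83], [-69.29, 118.12], [-61.27, 80.66], [-181.25, 117.63], [-171.15, -9.14], [-177.46, 177.46]. Speed limits (degrees/s): [159.86, 159.86, 180, 180, 180, 180].

## Interface

Orientations are given as a 3x3 rotation matrix whose columns are the frame's x, y, z axes.
In Python, from station import r, imaging, job gives the robot as it stands. The module is installed in compiled form; this text tells all that it offers.
- The arm moves only by the tool apply_moves, never from a script. Its arguments are lists of equal length, an entry for each row: "xyz": the shift along the tool's x, y, z in m, a list of three; "twist": the turn about the tool's x in degrees; "claw": the opening, from 0 (shut) to 1 (fully open). A call has 1 to 12 rows; each row shifts and turns the pose as measured when the row begins, along the tool's axes as they then stand; what a row does not reach is not made up. A row lasts 1/10 s, in which the tool goes at most 50 mm and 8.59 degrees, less where a joint would pass 70% of its speed; a pose out of reach is approached as far as the arm can. A call is refused whole if a number of a shift passes 0.05 or a number of a turn 8.59, either way. A call with a gripper value outside its range is refused whole. The fingers move at their own pace and stop on an object; the grip force is fixed at half the most. Time passes only in rows, so rows that do not move let the fingers close. It gives the time, the measured TCP pose, the force and the opening at its end, in the units of the state.
- r.sense(): the state, without advancing time (a new reading comes with each control period).
- imaging.capture(name): name is "scene" or "side" or "wrist"; returns a dict with "pixels" (420x560x3 uint8, red, green, blue), "mtx" (3x3 intrinsics, pixels), "view" (4x4, takes a point from world to camera coordinates). Camera axes: x right, y down, z forward; pixel columns grow to the right and rows downward; lengths in m; the calibration is good to about 2 mm. A picture is of the moment at which its call begins. There is no depth.
- job.finish_job(): hands the job in, once; it reports no verdict.
Trained networks look in a picture, given as the dict that the camera call returned (one of the last four; its "shot" number tells which), for a name from the list of things; names that differ only in an ending like _2 or _b are one class to them, and where a whole thing is asked for, a point or a joint stands for the part that bears it (a point fixed in the world has none). Each returns a list of dicts, best first, with "p" (0 to 1); they miss things now and then, are a little off and sometimes report something else, mostly with a low value. They report only what shows in the picture. A call takes as long as a camera call. They do not tell look-alikes from the thing itself.
- imaging.regions_of(query, picture): "mask" (420x560 bool, what is visible of it) and "centre" ([column, row] in pixels, amid what is visible of it).
The state is a dict: "time_s": time; "joints": joint angles; "joint_velocities": joint speeds; "effort": joint torques, N m; "tcp_pos": TCP position; "ee_rot": TCP orientation; "wrist_force": force on the tool from outside, world axes, zero at the start; "moment": the same for the moment, N m; "gripper_width": opening from 0.0 (shut) to 1.0 (fully open).
Only numpy, scipy, OpenCV 4.12 (cv2) and the standard library are available. Lean on these libraries where they do the work, as an engineer would, in place of code of your own. Each camera call takes 0.05 s, during which the arm holds its last target.

## Working session

There is one attempt and no reset: what is moved stays moved. The work goes in short steps, Python scripts to look and compute and a tool call to move; the robot and the scene stay as the last step left them, time stands still between calls to the robot, and variables do not carry over. Pictures are saved under pics/ and viewed, and the job is handed in when it is done.

Besides the shell and the picture viewer there is one more tool, called as name([rows], argument=value, ...), one row to a line, values as JSON. apply_moves: Moves the arm, as the interface text tells. Its arguments: {"type":"object","properties":{"xyz":{"type":"array","items":{"type":"array","items":{"type":"number"}}},"twist":{"type":"array","items":{"type":"number"}},"claw":{"type":"array","items":{"type":"number"}}},"required":["xyz","twist","claw"]}

```bash
mkdir -p pics; cat > h.py <<'E'
import numpy as np, cv2
from station import r, imaging, job
def snap(n,fn=None):
    p=imaging.capture(n)
    if fn: cv2.imwrite('pics/'+fn+'.png',p['pixels'][:,:,::-1])
    return p
def proj(p,X):
    X=np.atleast_2d(X); V=np.array(p['view']); c=X@V[:3,:3].T+V[:3,3]; q=c@np.array(p['mtx']).T
    return q[:,:2]/q[:,2:]
def back(p,uv,z):
    V=np.array(p['view']); R=V[:3,:3]; o=-R.T@V[:3,3]
    d=R.T@np.linalg.inv(np.array(p['mtx']))@np.array([uv[0],uv[1],1.]); return o+d*(z-o[2])/d[2]
E
python3 - <<'E'
from h import *
for n in ['scene','side','wrist']:
    p=snap(n,n+'0'); V=np.array(p['view']); print(n, -V[:3,:3].T@V[:3,3], V[2,:3], p['mtx'][0][0])
print(r.sense())
E
```

```text
scene [1.38204553 0.01842489 0.88135799] [-0.71861276 -0.03085117 -0.69472578] 538.2670519860746
side [-0.0902367   0.86106874  0.89495625] [ 0.43610473 -0.65143502 -0.62084224] 481.04262581351765
wrist [ 0.62466551 -0.0725089   0.38401806] [-0.00097224  0.26672977 -0.96377087] 312.1666167432981
{'time_s': 0.15, 'joints': array([ 1.48164248e+01,  2.20793113e+01,  3.98660661e-01, -1.87284284e-02,
       -6.84116769e+01, -1.48163961e+01]), 'joint_velocities': array([-0.05415979, -0.18312925,  0.12553592,  0.04386187,  0.00937404,
       -0.03423982]), 'effort': array([ 3.86667998e-04, -3.91052306e+01,  1.87588084e+01,  4.22235444e+00,
        1.23758311e-02, -1.38926293e-04]), 'tcp_pos': array([6.24539789e-01, 4.81513439e-06, 2.13935792e-01]), 'ee_rot': array([[-1.63554743e-03, -9.99998655e-01,  1.19914386e-04],
       [-1.18235145e-04,  1.20107925e-04,  9.99999986e-01],
       [-9.99998656e-01,  1.63553323e-03, -1.18431428e-04]]), 'wrist_force': array([ 0.66968335, -0.31878716,  0.02081119]), 'moment': array([-0.06779789, -0.0013611 , -0.05219633]), 'gripper_width': 1.0007466987824758}
```

View pics/scene0.png

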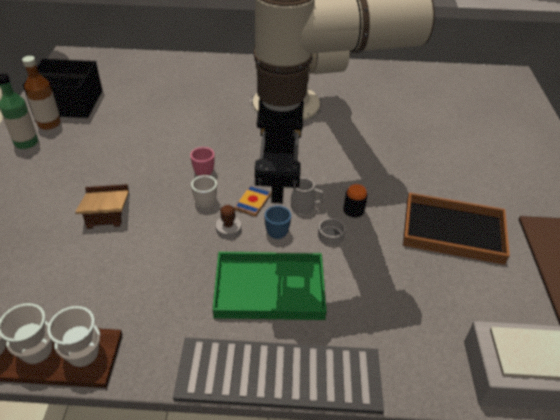

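View pics/side0.png

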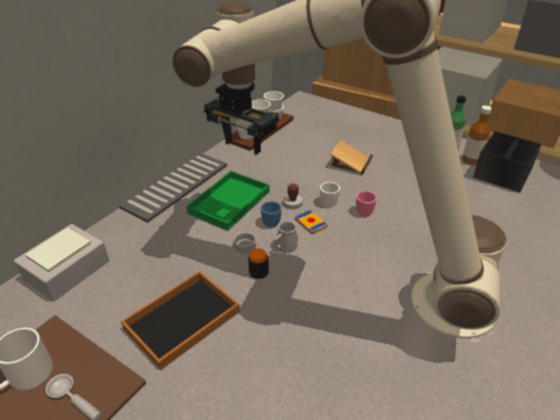

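View pics/wrist0.png

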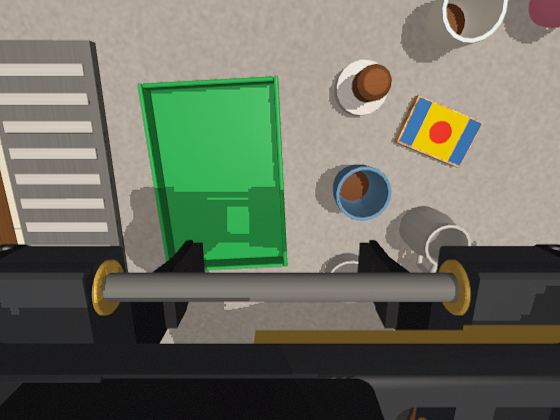

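```bash
cat >> h.py <<'E'
from scipy.optimize import minimize
prof={'cup_white':[(0,21),(30,29),(58,30)],'cup_blue':[(0,21),(30,29),(58,30)],'tamper':[(0,29),(18,29),(26,11),(38,17),(62,17),(68,10)],'basket':[(0,30),(27,30)],'shaker':[(0,26),(50,26),(68,8)],'jug':[(0,29),(70,29)]}
def pts(name,x,y,z=0):
    a=np.linspace(0,2*np.pi,40,endpoint=False)
    return np.vstack([np.c_[x+rr/1e3*np.cos(a),y+rr/1e3*np.sin(a),0*a+z+h/1e3] for h,rr in prof[name]])
def hull_mask(uv):
    m=np.zeros((420,560),np.uint8); cv2.fillConvexPoly(m,cv2.convexHull(np.float32(uv)).round().astype(np.int32),1); return m>0
def box(m):
    v,u=np.nonzero(m); return np.array([u.min(),u.max(),v.min(),v.max()])
E
cat > m1.py <<'E'
from h import *
P={n:snap(n) for n in ['scene','side','wrist']}
for name in ['cup_white','cup_blue','tamper','basket','jug','shaker','coaster','tub','tool_tray','stand_rest']:
    for n,p in P.items():
        for d in imaging.regions_of(name,p)[:4]:
            m=d['mask']; 
            if m.sum()<5: continue
            b=box(m); s=''
            if name in prof:
                h=prof[name][-1][0]/2e3
                x0=back(p,[(b[0]+b[1])/2,(b[2]+b[3])/2],h)[:2]
                f=lambda q:(lambda uv:np.sum((np.r_[uv[:,0].min(),uv[:,0].max(),uv[:,1].min(),uv[:,1].max()]-b)**2))(proj(p,pts(name,*q)))
                o=minimize(f,x0,method='Nelder-Mead'); s='xy %s err %.1f'%(o.x.round(4),o.fun**.5)
            else: s=str(back(p,d['centre'],0.01).round(3))
            rgb=np.median(p['pixels'][m],0)
            print(name,n,round(d['p'],2),b,s,rgb,m.sum())
E
python3 m1.py
```

```text
cup_white scene 0.84 [191 216 175 206] xy [ 0.4468 -0.1771] err 1.4 [107.  99.  90.] 657
cup_white scene 0.63 [190 213 146 175] xy [ 0.335  -0.1986] err 1.7 [105.  56.  64.] 593
cup_white scene 0.24 [343 366 184 217] xy [0.4551 0.1732] err 2.9 [40. 29. 18.] 685
cup_white side 0.9 [319 339 182 206] xy [ 0.4467 -0.1776] err 1.1 [124.  113.  100.5] 428
cup_white side 0.55 [356 376 191 215] xy [ 0.3353 -0.2   ] err 1.8 [123.  65.  73.] 439
cup_white wrist 0.86 [425 507   0  49] xy [ 0.4439 -0.1614] err 19.6 [136. 127. 115.] 3260
cup_white wrist 0.65 [528 559   0  28] xy [ 0.3701 -0.1684] err 59.2 [125.  66.  76.] 820
cup_blue scene 0.72 [264 290 205 238] xy [ 0.5375 -0.0016] err 1.4 [36. 49. 60.] 733
cup_blue side 0.64 [261 281 201 226] xy [ 0.5352 -0.004 ] err 1.7 [47. 63. 75.] 456
cup_blue wrist 0.91 [333 391 165 220] xy [5.361e-01 3.000e-04] err 1.8 [67. 77. 88.] 2554
tamper scene 0.72 [216 240 204 237] xy [ 0.5341 -0.1114] err 1.6 [88.5 72.  67. ] 636
tamper side 0.58 [283 300 184 207] xy [ 0.5383 -0.1147] err 2.7 [105.  83.  76.] 317
tamper wrist 0.68 [334 391  60 115] xy [ 0.535  -
[... 1020 characters left out ...]
62
tub scene 0.75 [212 325 251 319] [ 0.707 -0.009  0.01 ] [38. 93. 48.] 7180
tub side 0.63 [187 269 171 229] [ 0.713 -0.019  0.01 ] [26. 94. 43.] 2780
tub side 0.54 [283 300 183 208] [ 0.542 -0.124  0.01 ] [105.  87.  79.] 351
tub wrist 0.72 [138 287  77 270] [ 0.697 -0.022  0.01 ] [ 53. 178.  85.] 24016
tool_tray scene 0.71 [403 508 193 263] [0.508 0.409 0.01 ] [37. 33. 26.] 5687
tool_tray side 0.67 [121 239 271 369] [0.503 0.409 0.01 ] [44. 41. 37.] 6143
tool_tray wrist 0.57 [396 415 408 419] [0.431 0.357 0.01 ] [50. 47. 42.] 176
stand_rest scene 0.67 [402 509 191 263] [0.501 0.41  0.01 ] [39. 33. 26.] 5779
stand_rest side 0.97 [332 371 140 173] [ 0.513 -0.429  0.01 ] [207. 154.  90.] 863
```

```bash
cat >> h.py <<'E'
def boxpts(dx,dy,dz,x,y,yaw,z=0):
    c=np.array([[sx*dx/2,sy*dy/2,sz*dz] for sx in(-1,1) for sy in(-1,1) for sz in (0,1)]); t=np.deg2rad(yaw)
    R=np.array([[np.cos(t),-np.sin(t),0],[np.sin(t),np.cos(t),0],[0,0,1]]); return c@R.T+[x,y,z]
def standpts(x,y,yaw):  # frame at stand_rest
    a=np.deg2rad(22); s,c=np.sin(a),np.cos(a); L=[]
    for w in (-.05,.05):
        for (u,h) in [(0,0),(.115,0),(0,.014),(-.01,.014),(-.01,0)]:
            L.append([u*c-h*s,w,.014+u*s+h*c])
        L+= [[.115*c,w,.0],[0,w,0],[-.01,w,0]]
    t=np.deg2rad(yaw); R=np.array([[np.cos(t),-np.sin(t),0],[np.sin(t),np.cos(t),0],[0,0,1]]); return np.array(L)@R.T+[x,y,0]
def xfit(fn,pairs,x0,S=6,step=(.02,.02,15)):
    """pairs (picture,mask); minimise xor of filled hull"""
    def cost(q):
        t=0
        for p,m in pairs:
            uv=proj(p,fn(*q)); M=np.zeros((420,560),np.uint8)
            cv2.fillConvexPoly(M,(cv2.convexHull(np.float32(uv))*16).round().astype(np.int32),1,shift=4)
            t+=(M.astype(bool)^m).sum()/m.sum()
        return t
    best=None
    for k in range(3):
        x0=np.array(x0,float); sim=np.vstack([x0]+[x0+np.eye(len(x0))[i]*step[i] for i in range(len(x0))])
        o=minimize(cost,x0,method='Nelder-Mead',options=dict(initial_simplex=sim,maxiter=400)); x0=o.x; step=np.array(step)*-.5
    return o.x,o.fun
E
cat > m2.py <<'E'
from h import *
P={n:snap(n) for n in ['scene','side','wrist']}
def get(name,n,k=0):
    L=imaging.regions_of(name,P[n]); return (P[n],L[k]['mask'])
T=lambda x,y,a:boxpts(.15,.22,.03,x,y,a)
C=lambda x,y,a:boxpts(.084,.056,.012,x,y,a)
for nm,f,x0,cams in [('tub',T,(.707,-.01,0),['scene','side']),('tool_tray',T,(.505,.41,0),['scene','side']),('coaster',C,(.44,-.063,30),['scene','side','wrist'])]:
    pr=[get(nm,n) for n in cams]
    for c,q in zip(cams,pr): print(nm,c,*xfit(f,[q],x0))
    print(nm,'all',*xfit(f,pr,x0))
q=get('stand_rest','side'); print('stand',*xfit(standpts,[q],(.46,-.43,0)))
for n,(a,b,c,d) in {'scene':(60,240,160,300),'side':(300,120,400,195)}.items():
    im=P[n]['pixels']
cv2.imwrite('pics/st_scene.png',cv2.resize(P['scene']['pixels'][170:240,60:150,::-1],None,fx=8,fy=8,interpolation=3))
cv2.imwrite('pics/st_side.png',cv2.resize(P['side']['pixels'][130:180,320:385,::-1],None,fx=10,fy=10,interpolation=3))
E
python3 m2.py
```

```text
tub scene [ 0.69758568 -0.00808823  1.61065117] 0.03497830802603037
tub side [ 0.69705515 -0.01080459  3.7147923 ] 0.03006993006993007
tub all [ 0.69768702 -0.0088639   2.93254955] 0.07104216282632769
tool_tray scene [  0.50416484   0.40044532 -10.61045013] 0.023084994753410283
tool_tray side [  0.50195015   0.39925256 -10.36705175] 0.03404685656497556
tool_tray all [  0.50398927   0.39961489 -10.76392671] 0.06020375480023607
coaster scene [  0.44159474  -0.06389907 -20.96839272] 0.04096045197740113
coaster side [  0.44128739  -0.06593118 -17.51051912] 0.19128329297820823
coaster wrist [  0.44079928  -0.0627627  -21.25023829] 0.029564315352697094
coaster all [  0.4405266   -0.06342657 -20.99039311] 0.3227993479549496
stand [ 0.45166981 -0.42884146 19.02648746] 0.232037691401649
```

View pics/st_scene.png

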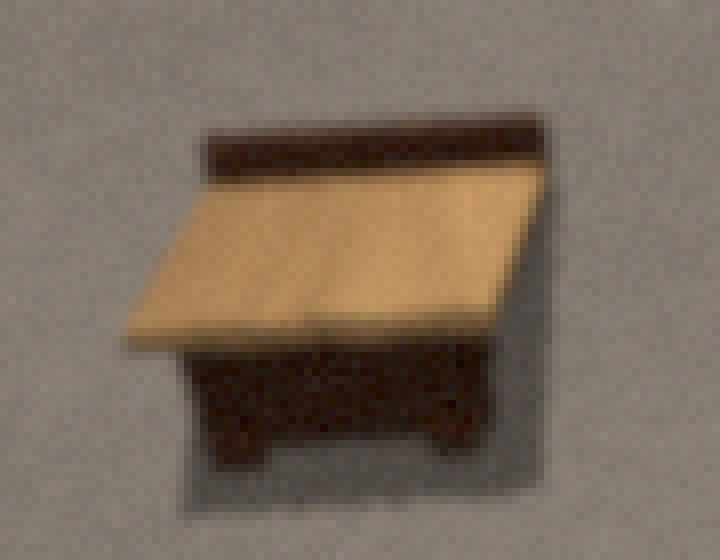

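View pics/st_side.png

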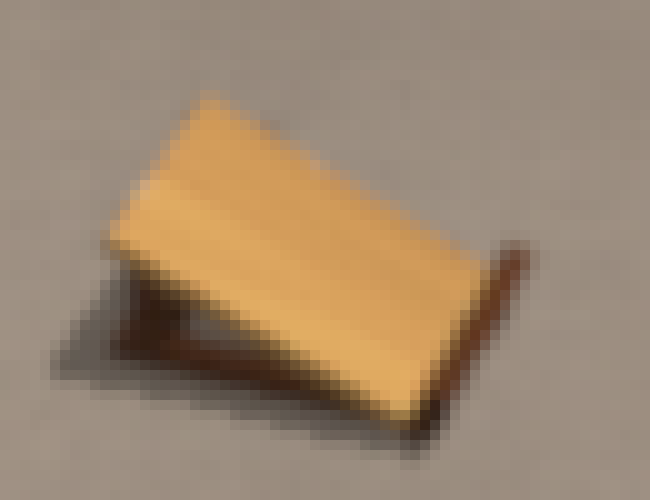

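apply_moves([
  [0, 0.0296, -0.0295],
  [0, 0.0296, -0.0295],
  [0, 0.0296, -0.0295],
  [0, 0.0296, -0.0295],
  [0, 0.0296, -0.0295],
  [0, 0.0296, -0.0295],
  [0.03, 0, 0],
  [0.03, 0, 0],
  [0, 0, 0],
], twist=[0, 0, 0, 0, 0, 0, 0, 0, 0], claw=[0.9, 0.9, 0.9, 0.9, 0.9, 0.9, 0.9, 0.9, 0.9])

```text
time_s: 3.25
tcp_pos: [0.4419, -0.1833, 0.1546]
ee_rot: [[0.007, -1.0, -0.001], [-0.002, -0.001, 1.0], [-1.0, -0.007, -0.002]]
wrist_force: [-0.3, 0.5, -0.5]
gripper_width: 0.899
```

apply_moves([
  [0.01, -0.005, 0.006],
  [0.025, 0, 0],
  [0.025, 0, 0],
  [0.02, 0, 0],
  [0, 0, 0],
], twist=[0, 0, 0, 0, 0], claw=[0.9, 0.9, 0.9, 0.9, 0.9])

```text
time_s: 3.75
tcp_pos: [0.4559, -0.1759, 0.077]
ee_rot: [[0.019, -1.0, -0.005], [-0.004, -0.006, 1.0], [-1.0, -0.019, -0.004]]
wrist_force: [-1.0, -0.4, 0.1]
gripper_width: 0.902
```

apply_moves([
  [0, 0.004, 0],
  [0, 0, 0],
], twist=[0, 0], claw=[0.9, 0.9])

```text
time_s: 3.95
tcp_pos: [0.4541, -0.1754, 0.0787]
ee_rot: [[0.022, -1.0, -0.007], [-0.005, -0.008, 1.0], [-1.0, -0.022, -0.005]]
wrist_force: [-0.2, -0.1, 0.1]
gripper_width: 0.907
```

apply_moves([
  [0, 0.008, -0.001],
  [0, 0, 0],
], twist=[0, 0], claw=[0.9, 0.9])

```text
time_s: 4.15
tcp_pos: [0.4471, -0.1763, 0.0807]
ee_rot: [[0.027, -1.0, -0.008], [-0.005, -0.008, 1.0], [-1.0, -0.027, -0.005]]
wrist_force: [-0.1, -0.1, -0.4]
gripper_width: 0.899
```

```bash
python3 -c "
from h import *
s=r.sense();print(s['tcp_pos'],s['ee_rot'][:,0],s['joint_velocities'])"
```

```text
[ 0.44705604 -0.1763373   0.08065944] [ 0.0267804  -0.00511223 -0.99962827] [ 0.30212462 -0.1198415   2.28590308  1.03198827  0.6072318  -0.07677328]
```

apply_moves([
  [0.015, 0.0005, 0],
  [0.015, 0.0005, 0],
  [0.01, 0, 0],
  [0, 0, 0],
], twist=[0, 0, 0, 0], claw=[0.9, 0.9, 0.9, 0.9])

```text
time_s: 4.55
tcp_pos: [0.4493, -0.1771, 0.0431]
ee_rot: [[0.036, -0.999, -0.008], [-0.006, -0.008, 1.0], [-0.999, -0.036, -0.006]]
wrist_force: [-0.0, -0.8, -0.2]
gripper_width: 0.902
```

apply_moves([
  [0.002, 0, 0],
  [0, 0, 0],
  [0, 0, 0],
  [0, 0, 0],
  [0, 0, 0],
], twist=[0, 0, 0, 0, 0], claw=[0.5, 0.5, 0.5, 0.5, 0.5])

```text
time_s: 5.05
tcp_pos: [0.4496, -0.1773, 0.0425]
ee_rot: [[0.037, -0.999, -0.008], [-0.006, -0.008, 1.0], [-0.999, -0.037, -0.007]]
wrist_force: [0.2, -0.3, -0.8]
gripper_width: 0.662
```

apply_moves([
  [-0.03, 0, 0],
  [-0.04, 0, 0],
  [-0.04, 0, 0],
  [-0.02, 0, 0],
  [0, 0, 0],
], twist=[0, 0, 0, 0, 0], claw=[0.5, 0.5, 0.5, 0.5, 0.5])

```text
time_s: 5.55
tcp_pos: [0.4442, -0.1763, 0.1757]
ee_rot: [[0.034, -0.999, -0.007], [-0.006, -0.008, 1.0], [-0.999, -0.034, -0.006]]
wrist_force: [0.6, 0.1, -2.4]
gripper_width: 0.664
```

apply_moves([
  [0, -0.03, 0.014],
  [0, -0.03, 0.014],
  [0, -0.03, 0.014],
  [0, -0.03, 0.014],
  [0, -0.03, 0.014],
  [0, -0.03, 0.014],
  [0, -0.03, 0.014],
  [0, -0.03, 0.014],
  [0, 0, 0],
  [0, 0, 0],
], twist=[0, 0, 0, 0, 0, 0, 0, 0, 0, 0], claw=[0.5, 0.5, 0.5, 0.5, 0.5, 0.5, 0.5, 0.5, 0.5, 0.5])

```text
time_s: 6.55
tcp_pos: [0.684, -0.0569, 0.1599]
ee_rot: [[0.008, -1.0, -0.002], [-0.002, -0.002, 1.0], [-1.0, -0.008, -0.002]]
wrist_force: [-1.1, -0.9, -1.6]
gripper_width: 0.661
```

apply_moves([
  [0.02, -0.014, -0.003],
  [0.03, 0, 0],
  [0.025, 0, 0],
  [0.015, 0, 0],
  [0, 0, 0],
], twist=[0, 0, 0, 0, 0], claw=[0.5, 0.5, 0.5, 0.5, 0.5])

```text
time_s: 7.05
tcp_pos: [0.6931, -0.0621, 0.0616]
ee_rot: [[-0.001, -1.0, 0.001], [-0.001, 0.001, 1.0], [-1.0, 0.001, -0.001]]
wrist_force: [-0.9, -0.2, -2.1]
gripper_width: 0.666
```

apply_moves([
  [0.004, -0.004, 0],
  [0.004, 0, 0],
  [0.003, 0, 0],
  [0, 0, 0],
], twist=[0, 0, 0, 0], claw=[0.5, 0.5, 0.5, 0.5])

```text
time_s: 7.45
tcp_pos: [0.6975, -0.063, 0.0518]
ee_rot: [[0.002, -1.0, 0.001], [-0.001, 0.001, 1.0], [-1.0, -0.002, -0.001]]
wrist_force: [-0.2, 0.1, -1.1]
gripper_width: 0.661
```

apply_moves([
  [0.002, 0, 0],
  [0.002, 0, 0],
  [0.001, 0, 0],
  [0, 0, 0],
], twist=[0, 0, 0, 0], claw=[0.5, 0.5, 0.5, 0.5])

```text
time_s: 7.85
tcp_pos: [0.6985, -0.0628, 0.0484]
ee_rot: [[0.006, -1.0, 0.001], [-0.001, 0.001, 1.0], [-1.0, -0.006, -0.001]]
wrist_force: [0.3, -0.1, -1.4]
gripper_width: 0.662
```

apply_moves([
  [0.002, 0, 0],
  [0.001, 0, 0],
  [0, 0, 0],
], twist=[0, 0, 0], claw=[0.5, 0.5, 0.5])

```text
time_s: 8.15
tcp_pos: [0.699, -0.0628, 0.048]
ee_rot: [[0.007, -1.0, -0.0], [-0.002, -0.0, 1.0], [-1.0, -0.007, -0.002]]
wrist_force: [-0.5, 0.2, -1.6]
gripper_width: 0.665
```

apply_moves([
  [0.003, 0, 0],
  [0.003, 0, 0],
  [0, 0, 0],
], twist=[0, 0, 0], claw=[0.5, 0.5, 0.5])

```text
time_s: 8.45
tcp_pos: [0.6996, -0.063, 0.0484]
ee_rot: [[0.009, -1.0, -0.002], [-0.004, -0.002, 1.0], [-1.0, -0.009, -0.004]]
wrist_force: [0.5, -0.3, -1.8]
gripper_width: 0.662
```

apply_moves([
  [0, 0, 0],
  [0, 0, 0],
  [0, 0, 0],
  [-0.01, 0, 0],
  [-0.03, 0, 0],
  [-0.04, 0, 0],
  [-0.03, 0, 0],
  [0, 0, 0],
], twist=[0, 0, 0, 0, 0, 0, 0, 0], claw=[0.8, 0.85, 0.9, 0.9, 0.9, 0.9, 0.9, 0.9])

```text
time_s: 9.25
tcp_pos: [0.6994, -0.0634, 0.1617]
ee_rot: [[0.008, -1.0, -0.002], [-0.005, -0.002, 1.0], [-1.0, -0.008, -0.005]]
wrist_force: [0.0, 0.3, 0.6]
gripper_width: 0.9
```

Now to the blue cup at (0.536, -0.001); I take a picture on the way.

apply_moves([
  [0, 0.03, 0.011],
  [0, 0.03, 0.011],
  [0, 0.03, 0.011],
  [0, 0.03, 0.011],
  [0, 0.03, 0.011],
  [0.01, 0.006, 0.003],
  [0.02, 0, 0],
  [0, 0, 0],
], twist=[0, 0, 0, 0, 0, 0, 0, 0], claw=[0.9, 0.9, 0.9, 0.9, 0.9, 0.9, 0.9, 0.9])

```text
time_s: 10.05
tcp_pos: [0.5383, -0.0045, 0.1308]
ee_rot: [[0.015, -1.0, -0.001], [-0.004, -0.001, 1.0], [-1.0, -0.015, -0.004]]
wrist_force: [-0.5, 0.2, 0.1]
gripper_width: 0.9
```

```bash
python3 -c "
from h import *
snap('scene','s1')
s=r.sense();print(s['tcp_pos'],s['ee_rot'][:,0])"
```

```text
[ 0.53984182 -0.00447178  0.13248622] [ 0.01822474 -0.00382877 -0.99982658]
```

View pics/s1.png

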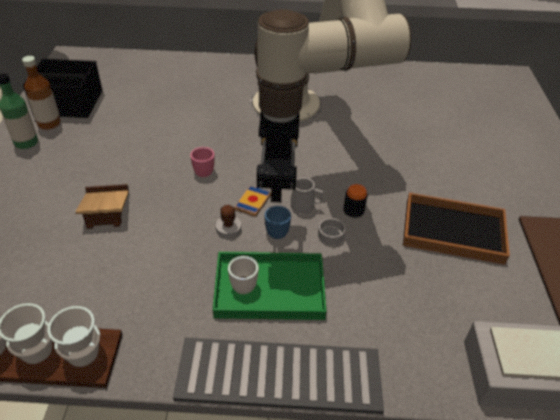

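apply_moves([
  [0.02, 0.006, 0.004],
  [0.02, 0, 0],
  [0.02, 0, 0],
  [0, 0, 0],
], twist=[0, 0, 0, 0], claw=[0.9, 0.9, 0.9, 0.9])

```text
time_s: 10.5
tcp_pos: [0.5403, -0.0003, 0.0756]
ee_rot: [[0.028, -1.0, -0.002], [-0.003, -0.002, 1.0], [-1.0, -0.028, -0.003]]
wrist_force: [-0.2, 0.4, -0.2]
gripper_width: 0.9
```

apply_moves([
  [0.01, 0.006, 0],
  [0.015, 0.002, 0],
  [0.011, 0, 0],
  [0, 0, 0],
  [0, 0, 0],
  [0, 0, 0],
  [0, 0, 0],
  [0, 0, 0],
], twist=[0, 0, 0, 0, 0, 0, 0, 0], claw=[0.9, 0.9, 0.9, 0.9, 0.5, 0.5, 0.5, 0.5])

```text
time_s: 11.3
tcp_pos: [0.5377, 0.0001, 0.0434]
ee_rot: [[0.039, -0.999, -0.002], [-0.001, -0.003, 1.0], [-0.999, -0.039, -0.001]]
wrist_force: [0.2, -0.5, -2.6]
gripper_width: 0.675
```

apply_moves([
  [-0.02, 0, 0],
  [-0.03, 0, 0],
  [-0.035, 0, 0],
  [0, -0.025, 0.007],
  [0, -0.03, 0.008],
  [0, -0.03, 0.008],
  [0, -0.03, 0.008],
  [0, -0.03, 0.008],
  [0, -0.012, 0.004],
  [0, 0, 0],
], twist=[0, 0, 0, 0, 0, 0, 0, 0, 0, 0], claw=[0.5, 0.5, 0.5, 0.5, 0.5, 0.5, 0.5, 0.5, 0.5, 0.5])

```text
time_s: 12.3
tcp_pos: [0.6937, 0.0445, 0.1366]
ee_rot: [[0.036, -0.999, -0.0], [0.001, -0.0, 1.0], [-0.999, -0.036, 0.001]]
wrist_force: [-0.3, -1.2, -2.4]
gripper_width: 0.675
```

apply_moves([
  [0.02, 0, 0],
  [0.025, 0.001, 0],
  [0.02, 0.001, 0],
  [0.01, 0, 0],
  [0, 0, 0],
], twist=[0, 0, 0, 0, 0], claw=[0.5, 0.5, 0.5, 0.5, 0.5])

```text
time_s: 12.8
tcp_pos: [0.6908, 0.0437, 0.0591]
ee_rot: [[0.033, -0.999, 0.001], [0.001, 0.001, 1.0], [-0.999, -0.033, 0.001]]
wrist_force: [-0.3, 0.2, -1.3]
gripper_width: 0.677
```

apply_moves([
  [0.004, -0.004, 0],
  [0.004, 0, 0],
  [0.003, 0, 0],
  [0.003, 0, 0],
  [0, 0, 0],
], twist=[0, 0, 0, 0, 0], claw=[0.5, 0.5, 0.5, 0.5, 0.5])

```text
time_s: 13.3
tcp_pos: [0.6976, 0.0439, 0.0486]
ee_rot: [[0.04, -0.999, 0.0], [0.002, 0.0, 1.0], [-0.999, -0.04, 0.002]]
wrist_force: [-1.2, 0.1, -1.4]
gripper_width: 0.675
```

apply_moves([
  [0.003, 0, 0],
  [0.003, 0, 0],
  [0, 0, 0],
], twist=[0, 0, 0], claw=[0.5, 0.5, 0.5])

```text
time_s: 13.6
tcp_pos: [0.6984, 0.0442, 0.0491]
ee_rot: [[0.042, -0.999, -0.002], [0.001, -0.002, 1.0], [-0.999, -0.042, 0.001]]
wrist_force: [0.0, -0.0, -1.5]
gripper_width: 0.678
```

apply_moves([
  [0, 0, 0],
  [0, 0, 0],
  [0, 0, 0],
  [-0.01, 0, 0],
  [-0.03, 0, 0],
  [-0.04, 0, 0],
  [-0.03, 0, 0],
  [0, 0, 0],
], twist=[0, 0, 0, 0, 0, 0, 0, 0], claw=[0.8, 0.85, 0.9, 0.9, 0.9, 0.9, 0.9, 0.9])

```text
time_s: 14.4
tcp_pos: [0.6946, 0.0435, 0.1643]
ee_rot: [[0.044, -0.999, -0.002], [-0.0, -0.002, 1.0], [-0.999, -0.044, -0.0]]
wrist_force: [-0.5, -0.1, 0.7]
gripper_width: 0.9
```

apply_moves([
  [0, 0.0228, -0.022],
  [0, 0.0228, -0.022],
  [0, 0.0228, -0.022],
  [0, 0.0228, -0.022],
  [0, 0.0228, -0.022],
  [0, 0.0228, -0.022],
  [0, 0.0228, -0.022],
  [0, 0, 0],
], twist=[0, 0, 0, 0, 0, 0, 0, 0], claw=[0.75, 0.75, 0.75, 0.75, 0.75, 0.75, 0.75, 0.75])

```text
time_s: 15.2
tcp_pos: [0.5297, -0.1152, 0.1581]
ee_rot: [[0.048, -0.999, -0.004], [0.001, -0.004, 1.0], [-0.999, -0.048, 0.001]]
wrist_force: [0.6, -0.3, -0.1]
gripper_width: 0.754
```

```bash
python3 -c "
from h import *
snap('scene','s2');snap('wrist','w2');snap('side','d2')
s=r.sense();print(s['tcp_pos'],s['ee_rot'][:,0])"; sed -i "s/for name in \[.*/import sys\nfor name in sys.argv[1:]:/" m1.py; python3 m1.py tamper coaster basket
```

```text
[ 0.53337535 -0.11336199  0.15848931] [ 0.05077171  0.00100891 -0.99870978]
tamper scene 0.76 [216 240 204 237] xy [ 0.5341 -0.1114] err 1.6 [74. 68. 64.] 637
tamper side 0.67 [283 301 183 208] xy [ 0.5369 -0.1153] err 1.1 [87.5 80.5 75. ] 366
tamper wrist 0.71 [259 314 170 228] xy [ 0.5352 -0.1107] err 2.2 [114.5 102.   92. ] 2520
coaster scene 0.76 [235 269 186 215] [ 0.444 -0.063  0.01 ] [141.  95.  60.] 641
coaster side 0.63 [295 327 210 233] [ 0.426 -0.058  0.01 ] [145.5 107.5  59.5] 470
coaster wrist 0.71 [328 421 205 272] [ 0.44  -0.067  0.01 ] [221. 118.  21.] 3296
basket scene 0.83 [318 344 218 245] xy [0.5396 0.1204] err 1.5 [72. 68. 64.] 596
basket side 0.79 [234 255 232 253] xy [0.5366 0.119 ] err 1.5 [87. 81. 75.] 403
basket side 0.17 [332 370 141 172] xy [ 0.5009 -0.428 ] err 17.4 [209. 155.  90.] 793
basket wrist 0.63 [328 422 204 272] xy [ 0.4419 -0.0706] err 21.7 [221. 118.  22.] 3301
basket wrist 0.33 [ 50 217 184 344] xy [ 0.7069 -0.0345] err 101.7 [ 32. 119.  53.] 8647
```

View pics/w2.png

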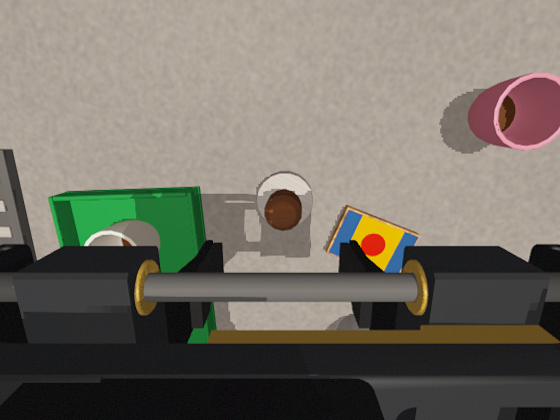

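View pics/s2.png

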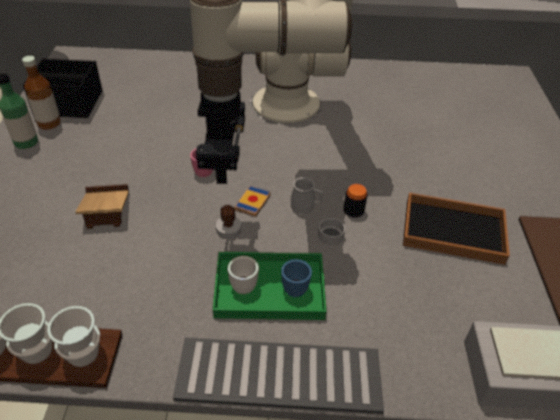

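apply_moves([
  [0.02, 0.002, 0.001],
  [0.025, 0.002, 0.001],
  [0.025, 0.002, 0],
  [0.02, 0.001, 0],
  [0.008, 0, 0],
  [0, 0, 0],
], twist=[0, 0, 0, 0, 0, 0], claw=[0.75, 0.75, 0.75, 0.75, 0.75, 0.75])

```text
time_s: 16.55
tcp_pos: [0.5331, -0.1113, 0.0588]
ee_rot: [[0.055, -0.998, -0.008], [0.001, -0.008, 1.0], [-0.998, -0.055, 0.0]]
wrist_force: [-0.4, -0.0, 0.2]
gripper_width: 0.754
```

apply_moves([
  [0.008, -0.001, 0],
  [0.006, -0.001, 0],
  [0, 0, 0],
  [0, 0, 0],
  [0, 0, 0],
  [0, 0, 0],
  [0, 0, 0],
  [0, 0, 0],
], twist=[0, 0, 0, 0, 0, 0, 0, 0], claw=[0.75, 0.75, 0.6, 0.3, 0.2, 0.2, 0.2, 0.2])

```text
time_s: 17.35
tcp_pos: [0.5369, -0.1114, 0.0472]
ee_rot: [[0.058, -0.998, -0.008], [0.001, -0.008, 1.0], [-0.998, -0.058, 0.0]]
wrist_force: [1.5, 0.7, -2.0]
gripper_width: 0.373
```

apply_moves([
  [-0.02, 0, 0],
  [-0.035, 0, 0],
  [-0.04, 0, 0],
  [-0.035, 0, 0.02],
  [0, 0, 0.035],
  [0, 0, 0.035],
  [0, 0, 0.035],
  [0, 0, 0.035],
  [0, 0, 0.035],
  [0, 0, 0.035],
  [0, 0, 0.035],
  [0, 0, 0.035],
], twist=[0, 0, 0, 0, 0, 0, 0, 0, 0, 0, 0, 0], claw=[0.2, 0.2, 0.2, 0.2, 0.2, 0.2, 0.2, 0.2, 0.2, 0.2, 0.2, 0.2])

```text
time_s: 18.55
tcp_pos: [0.526, 0.1972, 0.176]
ee_rot: [[0.054, -0.999, 0.004], [0.007, 0.005, 1.0], [-0.999, -0.054, 0.007]]
wrist_force: [0.5, 0.7, -3.2]
gripper_width: 0.372
```

apply_moves([
  [0, 0, 0.035],
  [0, 0, 0.035],
  [0, 0, 0.035],
  [0, 0, 0.035],
  [0, 0, 0.035],
  [0, 0, 0.035],
  [0, 0, 0.028],
  [0, 0, 0],
  [0, 0, 0],
], twist=[0, 0, 0, 0, 0, 0, 0, 0, 0], claw=[0.2, 0.2, 0.2, 0.2, 0.2, 0.2, 0.2, 0.2, 0.2])

```text
time_s: 19.45
tcp_pos: [0.5219, 0.4507, 0.1663]
ee_rot: [[0.045, -0.999, 0.001], [0.007, 0.001, 1.0], [-0.999, -0.045, 0.007]]
wrist_force: [-0.3, -0.6, -3.9]
gripper_width: 0.376
```

apply_moves([
  [0.02, 0.004, 0.004],
  [0.03, 0.004, 0.003],
  [0.025, 0.003, 0],
  [0.015, 0.001, 0],
  [0.005, 0, 0],
  [0, 0, 0],
], twist=[0, 0, 0, 0, 0, 0], claw=[0.2, 0.2, 0.2, 0.2, 0.2, 0.2])

```text
time_s: 20.05
tcp_pos: [0.5144, 0.4538, 0.0663]
ee_rot: [[0.044, -0.999, 0.006], [0.006, 0.006, 1.0], [-0.999, -0.044, 0.006]]
wrist_force: [0.3, -0.2, -3.1]
gripper_width: 0.375
```

apply_moves([
  [0.004, 0, 0.003],
  [0.004, 0, 0],
  [0.004, 0, 0],
  [0.002, 0, 0],
  [0, 0, 0],
], twist=[0, 0, 0, 0, 0], claw=[0.2, 0.2, 0.2, 0.2, 0.2])

```text
time_s: 20.55
tcp_pos: [0.517, 0.4581, 0.0551]
ee_rot: [[0.048, -0.999, 0.006], [0.011, 0.007, 1.0], [-0.999, -0.048, 0.012]]
wrist_force: [-0.6, -1.1, -3.6]
gripper_width: 0.369
```

apply_moves([
  [0.003, 0, 0],
  [0.003, 0, 0],
  [0.002, 0, 0],
  [0, 0, 0],
], twist=[0, 0, 0, 0], claw=[0.2, 0.2, 0.2, 0.2])

```text
time_s: 20.95
tcp_pos: [0.5175, 0.4604, 0.0531]
ee_rot: [[0.052, -0.999, 0.004], [0.015, 0.005, 1.0], [-0.999, -0.052, 0.016]]
wrist_force: [-0.2, 0.2, -3.1]
gripper_width: 0.374
```

apply_moves([
  [0.003, 0, 0],
  [0.003, 0, 0],
], twist=[0, 0], claw=[0.2, 0.2])

```text
time_s: 21.15
tcp_pos: [0.5181, 0.4622, 0.0522]
ee_rot: [[0.055, -0.999, 0.002], [0.018, 0.003, 1.0], [-0.998, -0.055, 0.018]]
wrist_force: [-9.3, -3.8, 15.5]
gripper_width: 0.374
```

Contact. Release and rise.

apply_moves([
  [0, 0, 0],
  [0, 0, 0],
  [0, 0, 0],
  [0, 0, 0],
  [-0.02, 0, 0],
  [-0.04, 0, 0],
  [-0.04, 0, 0],
  [-0.01, 0, 0],
], twist=[0, 0, 0, 0, 0, 0, 0, 0], claw=[0.45, 0.6, 0.75, 0.75, 0.75, 0.75, 0.75, 0.75])

```text
time_s: 21.95
tcp_pos: [0.5134, 0.4597, 0.1622]
ee_rot: [[0.055, -0.999, 0.002], [0.015, 0.003, 1.0], [-0.998, -0.055, 0.015]]
wrist_force: [-0.1, -0.1, 1.2]
gripper_width: 0.748
```

apply_moves([
  [0, -0.002, -0.035],
  [0, -0.003, -0.035],
  [0, -0.003, -0.035],
  [0, -0.003, -0.035],
  [0, -0.003, -0.035],
  [0, -0.003, -0.035],
  [0, -0.003, -0.035],
  [0, -0.003, -0.035],
  [0, -0.003, -0.035],
  [0, 0, -0.01],
  [0, 0, 0],
], twist=[0, 0, 0, 0, 0, 0, 0, 0, 0, 0, 0], claw=[0.9, 0.9, 0.9, 0.9, 0.9, 0.9, 0.9, 0.9, 0.9, 0.9, 0.9])

```text
time_s: 23.05
tcp_pos: [0.5408, 0.1241, 0.1551]
ee_rot: [[0.057, -0.998, 0.002], [0.019, 0.003, 1.0], [-0.998, -0.057, 0.019]]
wrist_force: [-0.6, -0.5, 0.0]
gripper_width: 0.9
```

apply_moves([
  [0, 0, 0],
  [0, 0, 0],
  [0, 0, 0],
  [0, 0, 0],
  [0, 0, 0],
  [0, 0, 0],
  [0, 0, 0],
  [0, 0, 0],
  [0, 0, 0],
  [0, 0, 0],
  [0, 0, 0],
  [0, 0, 0],
], twist=[-8.5, -8.5, -8.5, -8.5, -8.5, -8.5, -8.5, -8.5, -8.5, -8.5, -5, 0], claw=[0.9, 0.9, 0.9, 0.9, 0.9, 0.9, 0.9, 0.9, 0.9, 0.9, 0.9, 0.9])

```text
time_s: 24.25
tcp_pos: [0.5429, 0.1394, 0.1521]
ee_rot: [[0.059, 0.029, -0.998], [0.021, -0.999, -0.028], [-0.998, -0.019, -0.06]]
wrist_force: [0.1, 0.5, -0.3]
gripper_width: 0.9
```

```bash
python3 m1.py basket tamper jug; python3 -c "
from h import *
snap('scene','s3');snap('wrist','w3')
s=r.sense();print(s['tcp_pos'],s['ee_rot'],s['joints'])"
```

```text
basket scene 0.75 [318 344 218 245] xy [0.5396 0.1204] err 1.5 [79. 74. 70.] 619
basket side 0.89 [234 255 232 252] xy [0.5379 0.1174] err 2.0 [98. 90. 84.] 387
basket side 0.24 [121 239 272 367] xy [0.4943 0.4145] err 78.9 [44. 41. 35.] 5172
basket wrist 0.83 [272 331 184 245] xy [0.5356 0.1213] err 1.9 [152. 146. 138.] 2930
tamper scene 0.74 [468 496 210 244] xy [0.5121 0.4619] err 0.9 [75. 61. 57.] 691
tamper side 0.9 [145 171 310 344] xy [0.5195 0.4576] err 1.3 [104.  83.  76.] 682
tamper wrist 0.76 [  0  10 205 243] xy [0.5158 0.4131] err 66.0 [111. 105.  99.] 296
jug scene 0.85 [290 321 177 213] xy [0.4469 0.0608] err 3.6 [76. 71. 67.] 829
jug side 0.65 [207 220 197 213] xy [0.6951 0.0587] err 12.6 [41. 57. 67.] 173
jug side 0.57 [275 297 221 252] xy [0.444  0.0562] err 2.0 [98. 90. 84.] 581
jug wrist 0.72 [319 382 302 330] xy [0.4409 0.0724] err 43.1 [110. 103.  97.] 1102
[0.54285893 0.13798086 0.15242157] [[ 0.05917863  0.0269649  -0.99788315]
 [ 0.02075884 -0.99945218 -0.02577622]
 [-0.99803154 -0.0191895  -0.05970597]] [ 31.27108737  17.06392148 -17.07828136   0.93912914 -52.3435242
  59.69056094]
```

View pics/s3.png

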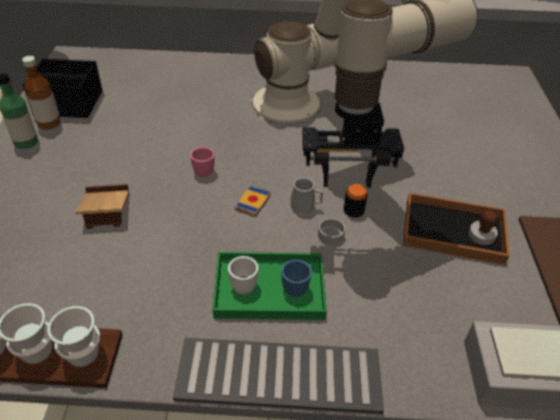

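View pics/w3.png

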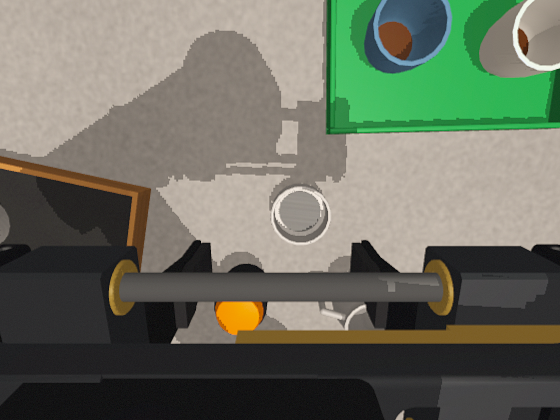

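apply_moves([
  [0.015, 0.008, 0.005],
  [0.025, 0.008, 0.004],
  [0.025, 0.005, 0.004],
  [0.02, 0, 0],
  [0.01, 0, 0],
  [0, 0, 0],
], twist=[0, 0, 0, 0, 0, 0], claw=[0.9, 0.9, 0.9, 0.9, 0.9, 0.9])

```text
time_s: 25.55
tcp_pos: [0.538, 0.1187, 0.0554]
ee_rot: [[0.065, 0.027, -0.998], [0.023, -0.999, -0.025], [-0.998, -0.021, -0.065]]
wrist_force: [-0.3, -0.9, 0.1]
gripper_width: 0.9
```

apply_moves([
  [0.012, -0.001, 0.001],
  [0.012, 0, 0.001],
  [0.008, 0, 0.001],
  [0.002, 0, 0],
  [0, 0, 0],
], twist=[0, 0, 0, 0, 0], claw=[0.9, 0.9, 0.9, 0.9, 0.9])

```text
time_s: 26.05
tcp_pos: [0.5399, 0.1223, 0.022]
ee_rot: [[0.071, 0.028, -0.997], [0.026, -0.999, -0.026], [-0.997, -0.024, -0.071]]
wrist_force: [0.7, -0.4, 0.1]
gripper_width: 0.905
```

apply_moves([
  [0.003, 0.002, 0.003],
  [0, 0, 0],
  [0, 0, 0],
  [0, 0, 0],
  [0, 0, 0],
  [0, 0, 0],
], twist=[0, 0, 0, 0, 0, 0], claw=[0.9, 0.7, 0.5, 0.5, 0.5, 0.5])

```text
time_s: 26.65
tcp_pos: [0.538, 0.1206, 0.0204]
ee_rot: [[0.074, 0.028, -0.997], [0.027, -0.999, -0.026], [-0.997, -0.025, -0.075]]
wrist_force: [0.5, -0.2, 1.0]
gripper_width: 0.548
```

```bash
python3 m1.py basket; python3 -c "
from h import *
p=snap('scene');q=snap('side')
a=cv2.resize(p['pixels'][150:270,270:400,::-1],(520,480),interpolation=3);b=cv2.resize(q['pixels'][190:290,200:310,::-1],(528,480),interpolation=3)
cv2.imwrite('pics/g1.png',cv2.resize(np.hstack([a,b]),(800,366)))
print(r.sense()['gripper_width'])"
```

```text
basket scene 0.87 [320 346 219 243] xy [0.5376 0.125 ] err 2.9 [73. 69. 65.] 529
basket scene 0.46 [ 76 128 184 228] xy [ 0.4986 -0.4096] err 20.7 [107.  85.  61.] 1753
basket side 0.85 [233 255 234 254] xy [0.5341 0.1246] err 1.8 [90. 84. 77.] 332
basket wrist 0.74 [222 321 201 307] xy [0.5358 0.126 ] err 4.8 [123. 117. 111.] 5620
basket wrist 0.53 [414 461   0   6] xy [0.6642 0.0479] err 120.6 [54. 77. 93.] 243
0.5024968588388804
```

View pics/g1.png

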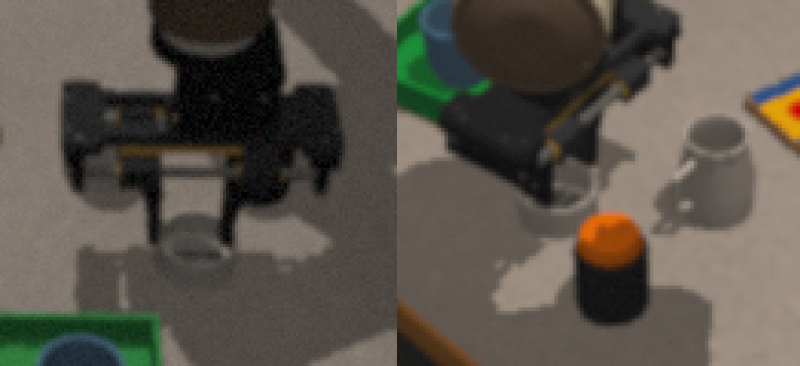

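```bash
python3 -c "
from h import *
p=snap('wrist','w4')
print(r.sense()['tcp_pos'],r.sense()['gripper_width'],r.sense()['wrist_force'])"
```

```text
[0.53796219 0.12057024 0.02021919] 0.4998437050022581 [-0.38659851 -0.7678134  -0.0507961 ]
```

View pics/w4.png

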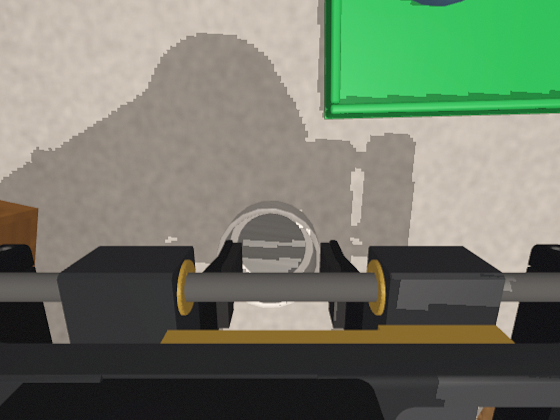

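```bash
python3 -c "
from h import *
s=r.sense();R=s['ee_rot'];t=s['tcp_pos']
for n in ['wrist','scene','side']:
    p=snap(n)
    tip=[t+R@[.014,.0217*k,0] for k in(-1,1)]
    print(n,proj(p,tip).round(0).tolist(),proj(p,t).round())
    im=p['pixels'][:,:,::-1].copy()
    for c,col in [((.538,.1246),(0,0,255))]:
        uv=proj(p,pts('basket',*c)).round().astype(int)
        for q in uv: cv2.circle(im,tuple(int(v) for v in q),0,col,-1)
    for q in proj(p,tip): cv2.circle(im,tuple(int(v) for v in q),1,(0,255,0),-1)
    if n!='wrist':
        u,v=proj(p,t)[0].astype(int); im=cv2.resize(im[v-40:v+40,u-50:u+50],(800,600),interpolation=0)
    cv2.imwrite('pics/o_%s.png'%n,im)
"
```

```text
wrist [[247.0, 244.0], [316.0, 244.0]] [[281. 253.]]
scene [[340.0, 234.0], [321.0, 233.0]] [[331. 229.]]
side [[239.0, 249.0], [248.0, 240.0]] [[244. 241.]]
```

View pics/o_wrist.png

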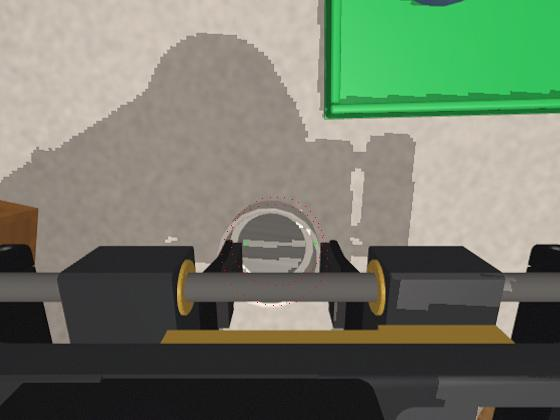

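View pics/o_scene.png

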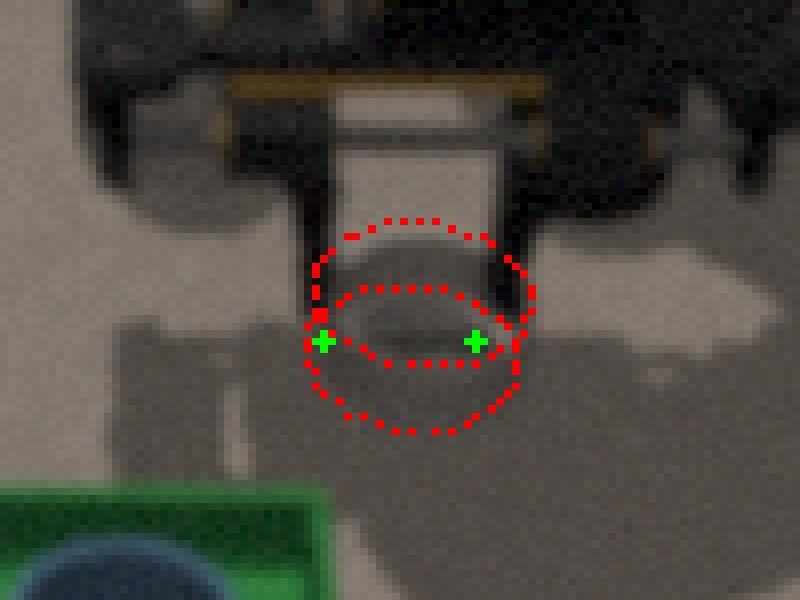

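View pics/o_side.png

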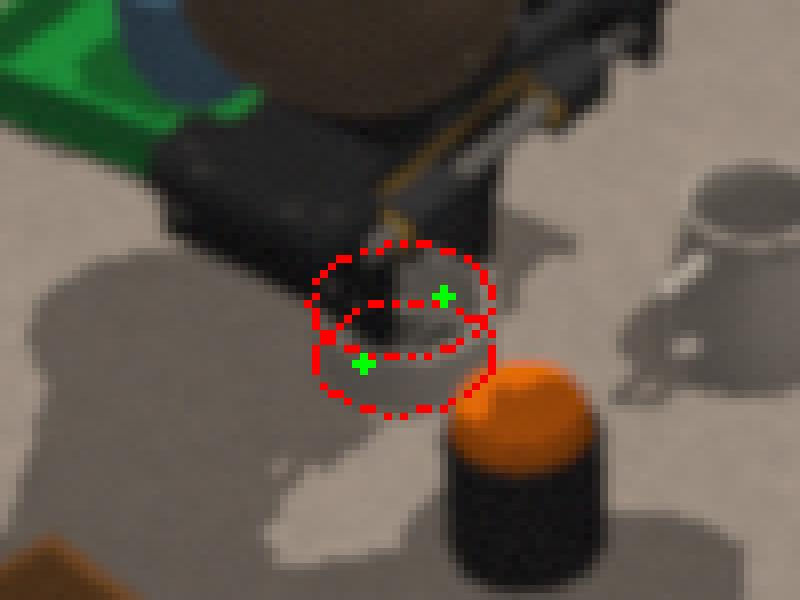

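apply_moves([
  [-0.01, 0, 0],
  [-0.015, 0, 0],
  [-0.02, 0, 0],
  [-0.02, 0, 0],
  [0, 0, 0],
], twist=[0, 0, 0, 0, 0], claw=[0.5, 0.5, 0.5, 0.5, 0.5])

```text
time_s: 27.75
tcp_pos: [0.5333, 0.1195, 0.089]
ee_rot: [[0.074, 0.029, -0.997], [0.028, -0.999, -0.027], [-0.997, -0.026, -0.075]]
wrist_force: [0.3, -0.3, 0.5]
gripper_width: 0.502
```

```bash
cat > ov.py <<'E'
from h import *
import sys
s=r.sense();R=s['ee_rot'];t=s['tcp_pos'];w=s['gripper_width']*.0435
name=sys.argv[1];c=(float(sys.argv[2]),float(sys.argv[3]))
for n in ['wrist','scene','side']:
    p=snap(n)
    tip=[t+R@[.014,w*k,0] for k in(-1,1)]
    im=p['pixels'][:,:,::-1].copy()
    u,v=proj(p,[c[0],c[1],.02])[0].astype(int)
    if n=='wrist': f,x0,y0=1,0,0
    else: f=8;x0=max(u-50,0);y0=max(v-40,0);im=cv2.resize(im[y0:y0+75,x0:x0+100],(800,600),interpolation=3)
    if name in prof:
        for q in proj(p,pts(name,*c)): cv2.circle(im,tuple(int(a) for a in ((q-[x0,y0]+.5*(f>1))*f)),1,(0,0,255),-1)
    for q in proj(p,tip): cv2.circle(im,tuple(int(a) for a in ((q-[x0,y0])*f)),2,(0,255,0),-1)
    cv2.imwrite('pics/o_%s.png'%n,im)
print(t,R,s['gripper_width'])
E
python3 m1.py basket; python3 ov.py basket .5375 .125
```

```text
basket scene 0.94 [321 347 218 244] xy [0.5375 0.1272] err 1.8 [76. 72. 68.] 590
basket side 0.65 [232 254 233 254] xy [0.5375 0.1245] err 1.1 [92. 85. 79.] 391
basket side 0.39 [275 297 221 252] xy [0.457  0.0364] err 6.5 [98. 90. 84.] 600
basket wrist 0.97 [233 310 180 257] xy [0.5361 0.1279] err 1.7 [154. 148. 140.] 4694
[0.53078291 0.11812065 0.08459002] [[ 0.06635384  0.02780245 -0.99740874]
 [ 0.02424974 -0.99936141 -0.02624364]
 [-0.99750144 -0.02244554 -0.06698567]] 0.4975962281324531
```

View pics/o_wrist.png

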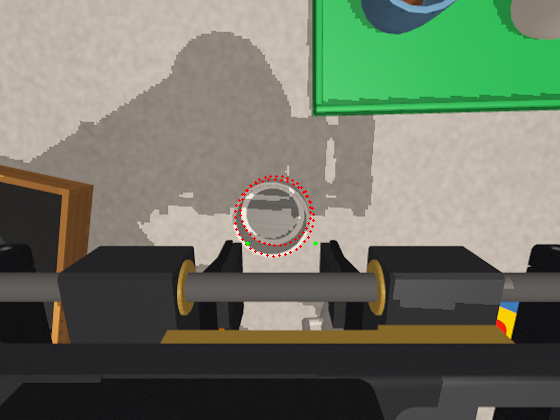

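View pics/o_scene.png

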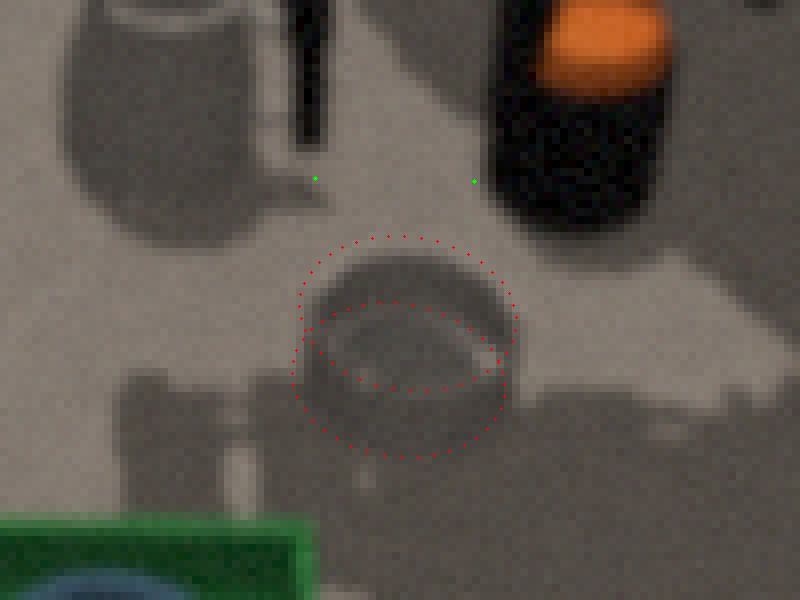

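View pics/o_side.png

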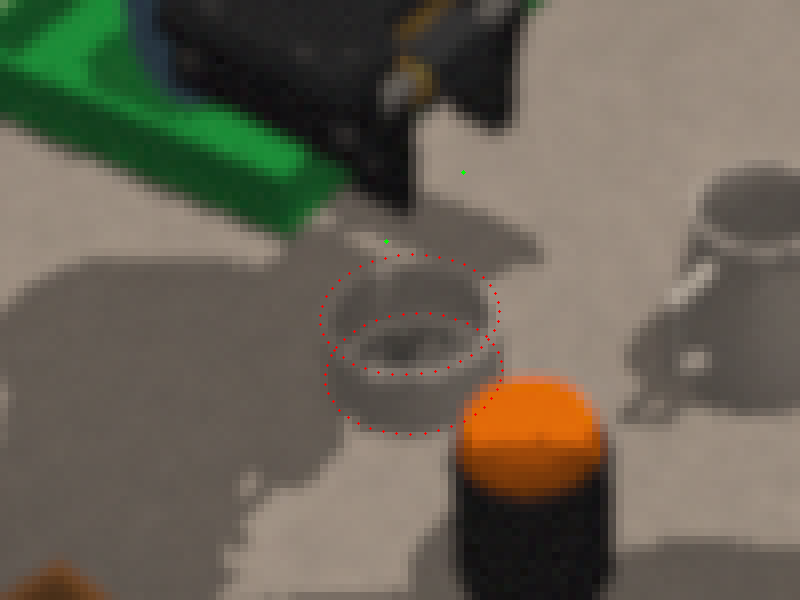

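```bash
cat > tip.py <<'E'
from h import *
s0=r.sense()
out=[]
for n in ['scene','side']:
    p=snap(n); s=r.sense();R=s['ee_rot'];t=s['tcp_pos'];w=s['gripper_width']*.0435
    u,v=proj(p,t)[0].astype(int); x0,y0=u-25,v-35
    im=cv2.resize(p['pixels'][y0:y0+60,x0:x0+50,::-1],(400,480),interpolation=0)
    for q,c in [([.014,w,0],(0,255,0)),([.014,-w,0],(0,255,0)),([0,0,0],(0,0,255)),([-.005,0,0],(255,0,255)),([-.056,.095,0.0375],(255,255,0)),([-.056,-.095,.0375],(255,255,0)),([-.056,.095,-0.0375],(255,255,0)),([-.056,-.095,-.0375],(255,255,0))]:
        a=(proj(p,t+R@q)[0]-[x0,y0]+.5)*8; cv2.circle(im,tuple(int(k) for k in a),3,c,-1)
    out.append(im); print(t,s['gripper_width'])
cv2.imwrite('pics/tip.png',np.hstack(out))
E
python3 tip.py
```

```text
[0.5311602  0.11828605 0.0849348 ] 0.49810173069543495
[0.53123033 0.1183097  0.08508114] 0.5008104316206635
```

View pics/tip.png

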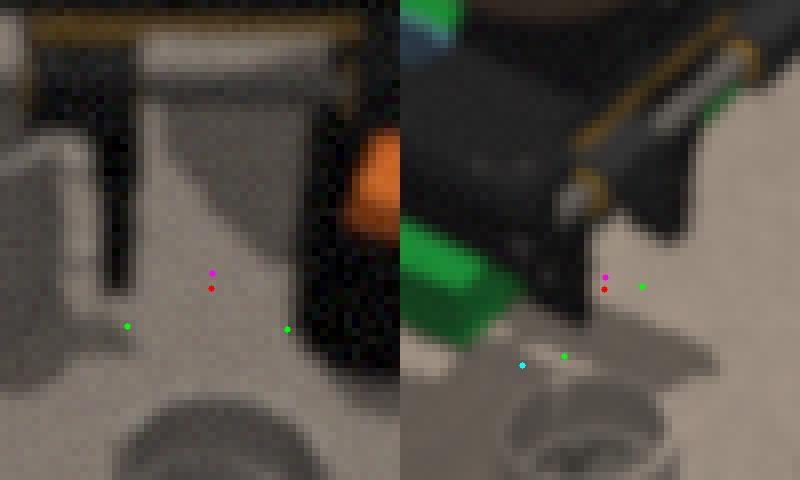

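```bash
cat > tri.py <<'E'
from h import *
t=np.array([0.5312,0.1183,0.085]); s=r.sense(); R=s['ee_rot']
ps=snap('scene'); pd=snap('side')
print(s['tcp_pos'],s['joints'])
def ray(p,uv):
    V=np.array(p['view']);Rc=V[:3,:3];o=-Rc.T@V[:3,3];d=Rc.T@np.linalg.inv(p['mtx'])@[*uv,1];return o,d/np.linalg.norm(d)
def tri(a,b):
    A=np.zeros((3,3));y=np.zeros(3);L=[ray(ps,a),ray(pd,b)]
    for o,d in L: M=np.eye(3)-np.outer(d,d);A+=M;y+=M@o
    X=np.linalg.solve(A,y);return X,[np.linalg.norm((np.eye(3)-np.outer(d,d))@(X-o)) for o,d in L]
us,vs=proj(ps,t)[0].astype(int)-[25,35]; ud,vd=proj(pd,t)[0].astype(int)-[25,35]
f=lambda x,y,ox,oy:np.array([ox+x/8-.5,oy+y/8-.5])
for nm,a,b in [('-y finger',(118,290),(672,238)),('+y finger',(305,290),(570,318)),('body? rod',(85,85),(740,55))]:
    X,e=tri(f(*a,us,vs),f(b[0]-400,b[1],ud,vd)); print(nm,X.round(4),np.round(e,4),'tool frame',(R.T@(X-t)).round(4))
E
python3 tri.py
```

```text
[0.53123033 0.1183097  0.08508114] [ 30.05677312  20.00933076 -24.36849047   1.07102359 -41.57773927
  60.72500625]
-y finger [0.5298 0.0898 0.0849] [0.0044 0.0044] tool frame [-0.0007  0.0285  0.0022]
+y finger [0.5304 0.1412 0.0874] [0.0026 0.0026] tool frame [-0.0019 -0.0229  0.    ]
body? rod [0.5175 0.0723 0.1509] [0.0095 0.0095] tool frame [-0.0678  0.0441  0.0104]
```

apply_moves([
  [0, -0.007, 0],
  [0.015, 0, 0],
  [0.015, 0, 0],
  [0.012, 0, 0],
  [0, 0, 0],
], twist=[0, 0, 0, 0, 0], claw=[0.95, 0.95, 0.95, 0.95, 0.95])

```text
time_s: 28.9
tcp_pos: [0.5352, 0.1287, 0.043]
ee_rot: [[0.07, 0.029, -0.997], [0.026, -0.999, -0.027], [-0.997, -0.024, -0.071]]
wrist_force: [0.0, 0.2, -0.2]
gripper_width: 0.87
```

```bash
python3 m1.py basket;python3 tip.py
```

```text
basket scene 0.68 [321 347 218 244] xy [0.5375 0.1272] err 1.8 [75. 71. 67.] 590
basket scene 0.23 [228 257 256 292] xy [ 0.6756 -0.0649] err 3.6 [107. 100.  90.] 880
basket side 0.88 [233 254 234 254] xy [0.5352 0.1252] err 2.1 [92.5 86.  79. ] 360
basket wrist 0.94 [239 330 193 272] xy [0.5412 0.1278] err 11.8 [149. 143. 135.] 6087
[0.53654952 0.12913636 0.04537285] 0.9486248655514954
[0.53648679 0.12907895 0.04530609] 0.9444058590678287
```

View pics/tip.png

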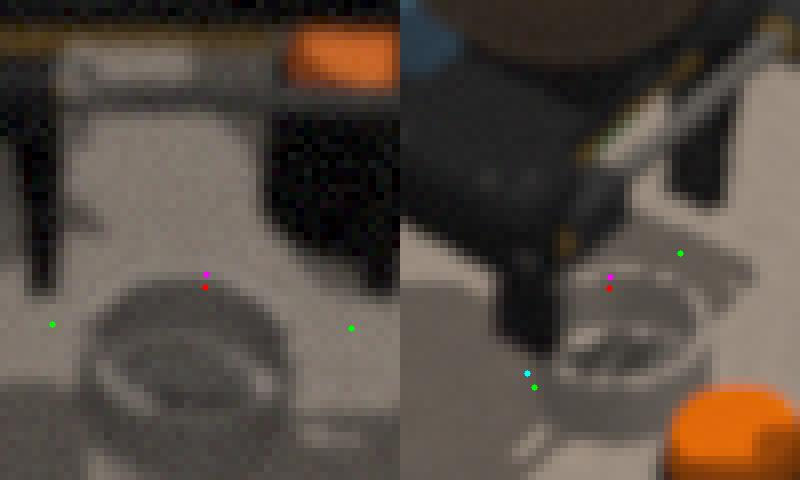

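apply_moves([
  [0.012, 0.003, 0.002],
  [0.01, 0, 0],
  [0.006, 0, 0],
  [0, 0, 0],
], twist=[0, 0, 0, 0], claw=[0.95, 0.95, 0.95, 0.95])

```text
time_s: 29.7
tcp_pos: [0.5378, 0.1273, 0.0175]
ee_rot: [[0.078, 0.029, -0.997], [0.03, -0.999, -0.027], [-0.997, -0.028, -0.078]]
wrist_force: [1.1, -0.2, 0.4]
gripper_width: 0.951
```

apply_moves([
  [0.005, 0, 0.001],
  [0.005, 0, 0],
], twist=[0, 0], claw=[0.95, 0.95])

```text
time_s: 29.9
tcp_pos: [0.5384, 0.128, 0.0076]
ee_rot: [[0.079, 0.029, -0.996], [0.031, -0.999, -0.027], [-0.996, -0.029, -0.08]]
wrist_force: [-0.3, 0.6, -0.8]
gripper_width: 0.949
```

apply_moves([
  [0, 0, 0.001],
  [0, 0, 0],
  [0, 0, 0],
  [0, 0, 0],
  [0, 0, 0],
  [0, 0, 0],
], twist=[0, 0, 0, 0, 0, 0], claw=[0.8, 0.7, 0.6, 0.5, 0.5, 0.5])

```text
time_s: 30.5
tcp_pos: [0.5372, 0.128, 0.0072]
ee_rot: [[0.079, 0.029, -0.996], [0.031, -0.999, -0.027], [-0.996, -0.028, -0.08]]
wrist_force: [0.4, 0.1, -0.3]
gripper_width: 0.676
```

apply_moves([
  [-0.015, 0, 0],
  [-0.03, 0, 0],
  [-0.04, 0, 0],
  [-0.015, -0.02, 0.003],
  [0, -0.03, 0.005],
  [0, -0.035, 0.006],
  [0, -0.035, 0.006],
  [0, -0.035, 0.006],
  [0, -0.035, 0.006],
  [0, -0.03, 0.005],
  [0, 0, 0],
  [0, 0, 0],
], twist=[0, 0, 0, 0, 0, 0, 0, 0, 0, 0, 0, 0], claw=[0.5, 0.5, 0.5, 0.5, 0.5, 0.5, 0.5, 0.5, 0.5, 0.5, 0.5, 0.5])

```text
time_s: 31.7
tcp_pos: [0.4835, 0.3512, 0.115]
ee_rot: [[0.078, 0.026, -0.997], [0.033, -0.999, -0.023], [-0.996, -0.031, -0.079]]
wrist_force: [0.1, -1.3, -0.9]
gripper_width: 0.676
```

apply_moves([
  [0.02, -0.005, -0.003],
  [0.025, -0.004, -0.002],
  [0.02, 0, 0],
  [0.01, 0, 0],
  [0, 0, 0],
], twist=[0, 0, 0, 0, 0], claw=[0.5, 0.5, 0.5, 0.5, 0.5])

```text
time_s: 32.2
tcp_pos: [0.4956, 0.3592, 0.0399]
ee_rot: [[0.079, 0.021, -0.997], [0.033, -0.999, -0.019], [-0.996, -0.032, -0.08]]
wrist_force: [0.3, 0.4, -0.7]
gripper_width: 0.678
```

```bash
python3 tip.py;python3 m1.py basket
```

```text
[0.49582694 0.35949527 0.0406214 ] 0.6802237322641934
[0.49626325 0.36023669 0.04157535] 0.68048339383711
basket scene 0.96 [425 453 200 226] xy [0.4613 0.3733] err 0.8 [68. 64. 60.] 600
basket side 0.76 [188 208 285 310] xy [0.5092 0.3355] err 4.8 [88. 82. 76.] 371
basket wrist 0.69 [224 336 204 318] xy [0.4823 0.3623] err 18.3 [136. 129. 122.] 7081
```

View pics/tip.png

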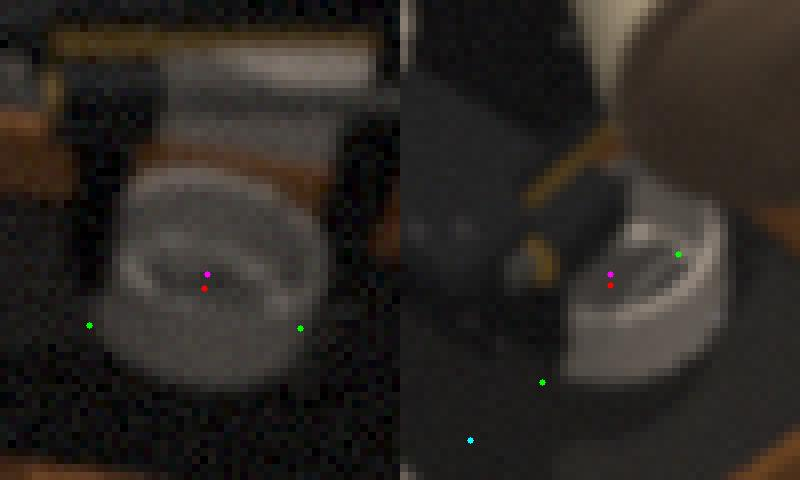

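apply_moves([
  [0.01, 0, 0.001],
  [0.008, 0, 0],
  [0.005, 0, 0],
  [0, 0, 0],
], twist=[0, 0, 0, 0], claw=[0.5, 0.5, 0.5, 0.5])

```text
time_s: 33.0
tcp_pos: [0.497, 0.3624, 0.0177]
ee_rot: [[0.082, 0.023, -0.996], [0.038, -0.999, -0.02], [-0.996, -0.036, -0.083]]
wrist_force: [0.4, -0.3, 0.0]
gripper_width: 0.678
```

apply_moves([
  [0.003, 0, 0],
  [0.003, 0, 0],
  [0.002, 0, 0],
], twist=[0, 0, 0], claw=[0.5, 0.5, 0.5])

```text
time_s: 33.3
tcp_pos: [0.4977, 0.3628, 0.0119]
ee_rot: [[0.083, 0.024, -0.996], [0.036, -0.999, -0.022], [-0.996, -0.034, -0.083]]
wrist_force: [-11.1, -2.4, 21.5]
gripper_width: 0.681
```

apply_moves([
  [0, 0, 0],
  [0, 0, 0],
  [0, 0, 0],
  [0, 0, 0],
  [-0.015, 0, 0],
  [-0.03, 0, 0],
  [-0.04, 0, 0],
  [-0.04, 0, 0],
  [0, 0, 0],
], twist=[0, 0, 0, 0, 0, 0, 0, 0, 0], claw=[0.75, 0.8, 0.82, 0.82, 0.82, 0.82, 0.82, 0.82, 0.82])

```text
time_s: 34.2
tcp_pos: [0.4873, 0.3578, 0.1385]
ee_rot: [[0.081, 0.024, -0.996], [0.032, -0.999, -0.022], [-0.996, -0.03, -0.081]]
wrist_force: [0.9, 0.7, 1.6]
gripper_width: 0.823
```

```bash
python3 m1.py basket tamper; python3 -c "
from h import *
p=snap('scene','s5');q=snap('side','d5');snap('wrist','w5')
a=cv2.resize(p['pixels'][170:280,390:520,::-1],(400,338),interpolation=3);b=cv2.resize(q['pixels'][260:380,110:250,::-1],(394,338),interpolation=3)
cv2.imwrite('pics/t5.png',np.hstack([a,b]));print(r.sense()['tcp_pos'],r.sense()['joints'])"
```

```text
basket scene 0.63 [423 451 209 235] xy [0.4915 0.3637] err 1.2 [71. 66. 62.] 601
basket side 0.6 [181 207 292 318] xy [0.5013 0.3583] err 1.2 [89. 83. 77.] 593
basket wrist 0.86 [243 308 169 234] xy [0.4957 0.3634] err 1.1 [180. 174. 166.] 3390
tamper scene 0.9 [469 496 211 243] xy [0.5119 0.463 ] err 2.3 [60. 55. 52.] 677
tamper side 0.96 [145 171 310 344] xy [0.5195 0.4576] err 1.3 [77. 71. 66.] 712
tamper wrist 0.71 [127 204 147 208] xy [0.5152 0.4644] err 0.8 [130. 115. 108.] 3683
[0.48468409 0.35496674 0.13176138] [ 52.96995249  21.72614604 -14.20109421   3.21384653 -50.58430762
  36.32511045]
```

View pics/t5.png

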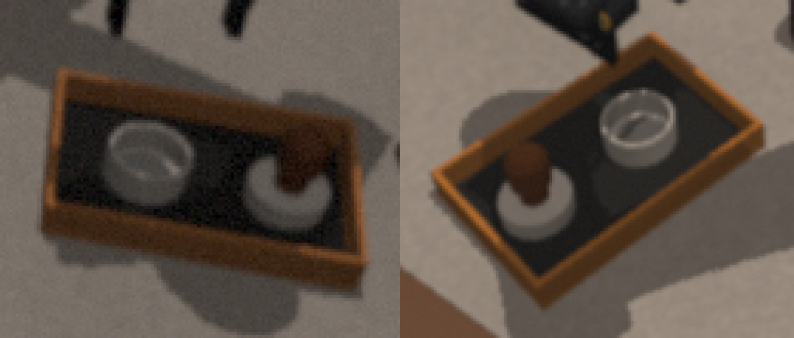

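apply_moves([
  [-0.02, 0.02, 0],
  [-0.02, 0.03, 0.003],
  [-0.02, 0.035, 0.003],
  [0, 0.04, 0.003],
  [0, 0.04, 0.003],
  [0, 0.04, 0.003],
  [0, 0.04, 0.003],
  [0, 0.04, 0.003],
  [0, 0.04, 0.003],
  [0, 0.04, 0.003],
  [0, 0.04, 0.003],
  [0, 0.04, 0.003],
], twist=[0, 0, 0, 0, 0, 0, 0, 0, 0, 0, 0, 0], claw=[0.85, 0.85, 0.85, 0.85, 0.85, 0.85, 0.85, 0.85, 0.85, 0.85, 0.85, 0.85])

```text
time_s: 36.0
tcp_pos: [0.4589, -0.103, 0.1827]
ee_rot: [[0.078, 0.035, -0.996], [0.024, -0.999, -0.033], [-0.997, -0.021, -0.079]]
wrist_force: [2.1, -0.4, -0.5]
gripper_width: 0.85
```

apply_moves([
  [0, 0.04, 0.003],
  [0, 0.04, 0.003],
  [0, 0.04, 0.003],
  [0, 0.04, 0.003],
  [0, 0.04, 0.003],
  [0, 0.04, 0.003],
  [0, 0.04, 0.003],
  [0, 0.03, 0],
  [0, 0.02, 0],
  [0, 0, 0],
  [0, 0, 0],
], twist=[0, 0, 0, 0, 0, 0, 0, 0, 0, 0, 0], claw=[0.85, 0.85, 0.85, 0.85, 0.85, 0.85, 0.85, 0.85, 0.85, 0.85, 0.85])

```text
time_s: 37.1
tcp_pos: [0.4456, -0.4529, 0.1724]
ee_rot: [[0.08, 0.028, -0.996], [0.023, -0.999, -0.026], [-0.997, -0.021, -0.081]]
wrist_force: [-0.6, 0.6, -0.4]
gripper_width: 0.846
```

```bash
python3 -c "
from h import *
snap('wrist','w6');print(r.sense()['tcp_pos'],r.sense()['ee_rot'],r.sense()['joints'])"
```

```text
[ 0.44568564 -0.45263433  0.17238339] [[ 0.0798694   0.02809143 -0.99640943]
 [ 0.02326959 -0.99938296 -0.02631004]
 [-0.99653369 -0.02108468 -0.08047379]] [-32.74206354  23.68904253  -1.87802707  -4.10139563 -61.35904265
 126.17338056]
```

View pics/w6.png

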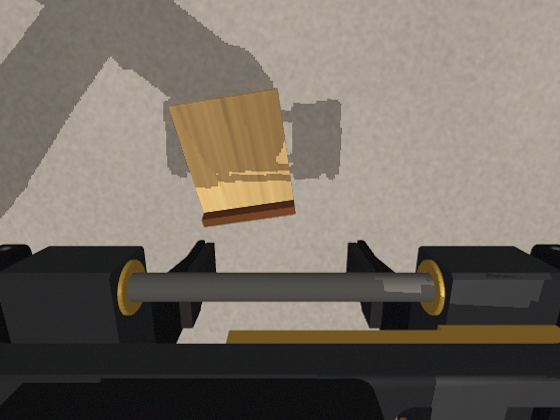

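```bash
python3 -c "
import cv2
i=cv2.imread('pics/w6.png')
cv2.imwrite('pics/w6z.png',cv2.resize(i[180:240,190:310],(800,400),interpolation=0))"
```

```text
(no output)
```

View pics/w6z.png

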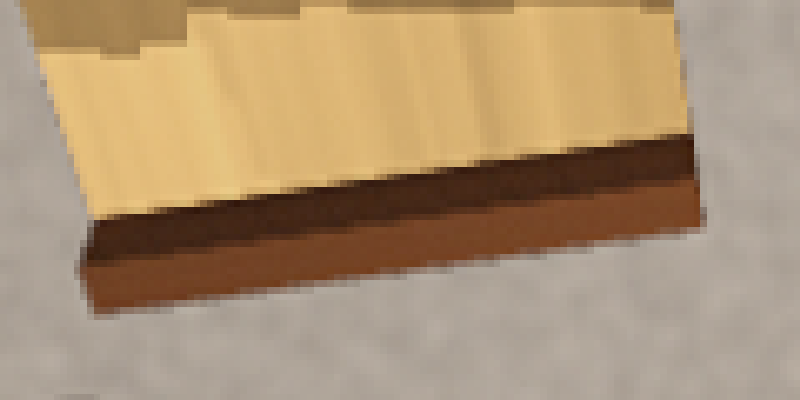

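```bash
cat > sf.py <<'E'
from h import *
from scipy.optimize import least_squares
p=snap('wrist')
a=np.deg2rad(22); s,c=np.sin(a),np.cos(a)
def W(q,u,w,h): 
    x,y,t=q[:3]; l=np.array([u*c-h*s,w,.014+u*s+h*c]); return np.array([x+np.cos(t)*l[0]-np.sin(t)*l[1],y+np.sin(t)*l[0]+np.cos(t)*l[1],l[2]])
obs=[((0,.05,0),(204.2,212.7)),((0,-.05,0),(293.8,200.1)),((0,.05,.014),(202.3,219.6)),((0,-.05,.014),(294.5,207)),((-.01,.05,.014),(204.2,227.2)),((-.01,-.05,.014),(295.7,214.2)),((.115,.05,0),(169,107)),((.115,-.05,0),(278,88))]
f=lambda q:np.concatenate([proj(p,W(q,*l))[0]+.5-o for l,o in obs])
o=least_squares(f,[.45,-.43,0]); q=o.x; print(q[:2],np.rad2deg(q[2]),o.fun.reshape(-1,2).round(1).tolist())
print('coaster centre on board underside',W(q,.042,0,0))
E
python3 sf.py
```

```text
[ 0.4446312 -0.4134827] 10.05331973331908 [[-0.4, -0.1], [0.4, -0.5], [-0.8, 0.2], [0.6, -0.5], [-0.1, 0.2], [0.6, 0.2], [-0.7, -0.4], [0.3, 0.9]]
coaster centre on board underside [ 0.482975   -0.40668485  0.02973348]
```

apply_moves([
  [0, -0.02, 0],
  [0, -0.035, 0],
  [0, -0.04, 0],
  [0, -0.04, 0],
  [0, -0.04, 0],
  [0, -0.04, 0],
  [0, -0.04, 0],
  [0, -0.04, 0],
  [0, -0.04, 0.01],
  [0, -0.035, 0.015],
  [0, 0, 0.015],
  [0, 0, 0],
], twist=[0, 0, 0, 0, 0, 0, 0, 0, 0, 0, 0, 0], claw=[0.85, 0.85, 0.85, 0.85, 0.85, 0.85, 0.85, 0.85, 0.85, 0.85, 0.85, 0.85])

```text
time_s: 38.4
tcp_pos: [0.3894, -0.0604, 0.1803]
ee_rot: [[0.091, 0.049, -0.995], [0.026, -0.999, -0.047], [-0.995, -0.022, -0.093]]
wrist_force: [0.3, 0.7, -0.6]
gripper_width: 0.847
```

apply_moves([
  [0, 0, 0],
  [0, 0, 0],
  [0, 0, 0],
  [0, 0, 0],
], twist=[7.5, 7.5, 7.5, 0], claw=[0.85, 0.85, 0.85, 0.85])

```text
time_s: 38.8
tcp_pos: [0.3908, -0.0592, 0.1824]
ee_rot: [[0.098, -0.345, -0.934], [0.028, -0.937, 0.349], [-0.995, -0.06, -0.082]]
wrist_force: [0.5, 0.3, -0.4]
gripper_width: 0.847
```

```bash
cat > m3.py <<'E'
from h import *
C=lambda x,y,a:boxpts(.084,.056,.012,x,y,a)
s=r.sense();print(s['tcp_pos'],s['ee_rot'])
for n in ['scene','side','wrist']:
    p=snap(n,'w7_'+n); L=imaging.regions_of('coaster',p)
    for d in L[:1]: print(n,d['p'],box(d['mask']),xfit(C,[(p,d['mask'])],(.44,-.063,-21)))
E
python3 m3.py
```

```text
[ 0.39081186 -0.05916397  0.1824114 ] [[ 0.09766624 -0.34460338 -0.93365401]
 [ 0.02752997 -0.93684457  0.3486608 ]
 [-0.99483838 -0.05975585 -0.08201116]]
scene 0.92 [235 270 186 215] (array([  0.44251118,  -0.06370782, -17.80058037]), np.float64(0.12868217054263567))
side 0.55 [295 327 210 233] (array([  0.43938255,  -0.06372713, -19.64324871]), np.float64(0.06794055201698514))
wrist 0.85 [253 304 121 199] (array([  0.43962731,  -0.06290368, -20.7766316 ]), np.float64(0.02765795483379853))
```

View pics/w7_wrist.png

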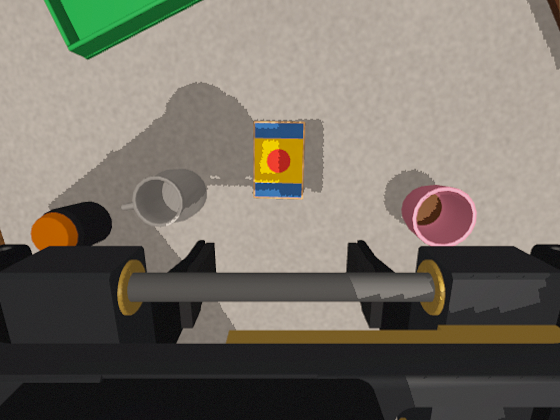

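apply_moves([
  [0.02, 0, -0.015],
  [0.03, -0.001, -0.012],
  [0.03, -0.001, -0.005],
  [0.025, 0, 0],
  [0.015, 0, 0],
  [0, 0, 0],
], twist=[0, 0, 0, 0, 0, 0], claw=[0.88, 0.88, 0.88, 0.88, 0.88, 0.88])

```text
time_s: 39.7
tcp_pos: [0.4375, -0.0655, 0.0632]
ee_rot: [[0.103, -0.338, -0.936], [0.028, -0.939, 0.342], [-0.994, -0.061, -0.088]]
wrist_force: [-0.1, 0.0, -1.1]
gripper_width: 0.881
```

```bash
cat > g.py <<'E'
from h import *
import sys
s=r.sense();t=s['tcp_pos'];R=s['ee_rot']
tg=np.array([float(v) for v in sys.argv[1:4]])
# go along tool axes
print('t',t.round(4),'x',R[:,0].round(3),'y',R[:,1].round(3),'shift',(R.T@(tg-t)).round(4),'jaw',np.rad2deg(np.arctan2(R[1,1],R[0,1])).round(1))
E
python3 g.py .44 -.063 .01
```

```text
t [ 0.4375 -0.0655  0.0632] x [ 0.103  0.028 -0.994] y [-0.338 -0.939 -0.061] shift [0.0532 0.0001 0.0032] jaw -109.8
```

apply_moves([
  [0.015, 0, 0.002],
  [0.015, 0, 0.001],
  [0.012, 0, 0],
  [0.003, 0, 0],
  [0, 0, 0],
], twist=[1, 0, 0, 0, 0], claw=[0.88, 0.88, 0.88, 0.88, 0.88])

```text
time_s: 40.2
tcp_pos: [0.443, -0.0628, 0.0204]
ee_rot: [[0.11, -0.351, -0.93], [0.028, -0.934, 0.355], [-0.994, -0.065, -0.093]]
wrist_force: [0.0, 0.1, -0.4]
gripper_width: 0.88
```

```bash
python3 g.py .44 -.063 .003; python3 tip.py
```

```text
t [ 0.443  -0.0628  0.0204] x [ 0.11   0.028 -0.994] y [-0.351 -0.934 -0.065] shift [0.017  0.0024 0.0043] jaw -110.6
[ 0.44321404 -0.06273197  0.02067424] 0.8772697292574684
[ 0.44326686 -0.06271188  0.02081526] 0.8825395941735935
```

View pics/tip.png

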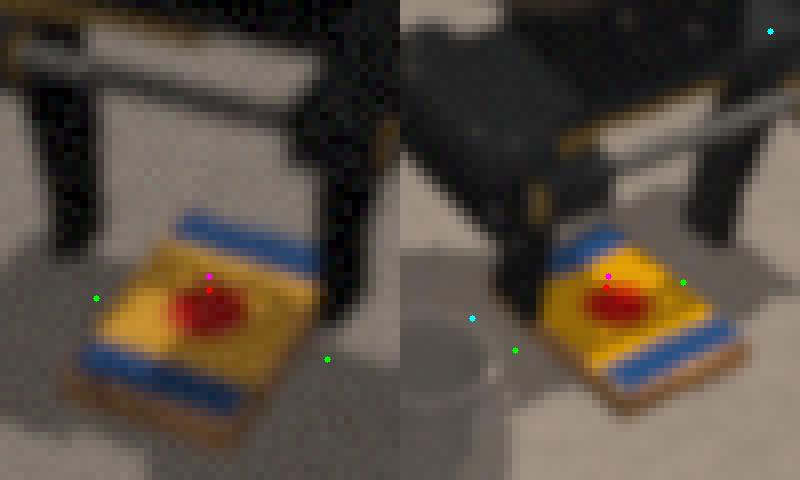

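apply_moves([
  [0.005, 0.001, 0.002],
  [0.005, 0.001, 0.002],
  [0.003, 0, 0.001],
], twist=[0, 0, 0], claw=[0.88, 0.88, 0.88])

```text
time_s: 40.6
tcp_pos: [0.4405, -0.0622, 0.0085]
ee_rot: [[0.116, -0.35, -0.93], [0.03, -0.934, 0.356], [-0.993, -0.069, -0.098]]
wrist_force: [-0.4, 0.8, 0.2]
gripper_width: 0.88
```

apply_moves([
  [0.002, 0, 0],
  [0.002, 0, 0.001],
], twist=[0, 0], claw=[0.88, 0.88])

```text
time_s: 40.8
tcp_pos: [0.4398, -0.0617, 0.0039]
ee_rot: [[0.115, -0.35, -0.93], [0.03, -0.934, 0.355], [-0.993, -0.068, -0.097]]
wrist_force: [-0.1, 0.5, 0.1]
gripper_width: 0.879
```

apply_moves([
  [0.002, 0, 0],
  [0.002, 0, 0],
], twist=[0, 0], claw=[0.88, 0.88])

```text
time_s: 41.0
tcp_pos: [0.4402, -0.0616, -0.0005]
ee_rot: [[0.115, -0.35, -0.93], [0.029, -0.934, 0.355], [-0.993, -0.068, -0.097]]
wrist_force: [0.4, -0.4, -0.6]
gripper_width: 0.878
```

apply_moves([
  [0.002, 0, 0],
  [0.001, 0, 0],
], twist=[0, 0], claw=[0.88, 0.88])

```text
time_s: 41.2
tcp_pos: [0.4405, -0.0615, -0.0039]
ee_rot: [[0.115, -0.35, -0.93], [0.029, -0.934, 0.355], [-0.993, -0.068, -0.097]]
wrist_force: [-0.9, 0.4, 4.6]
gripper_width: 0.881
```

```bash
python3 tip.py
```

```text
[ 0.44051634 -0.06147064 -0.00379291] 0.8774469794162724
[ 0.44051296 -0.06148984 -0.0036747 ] 0.8817087967378944
```

View pics/tip.png

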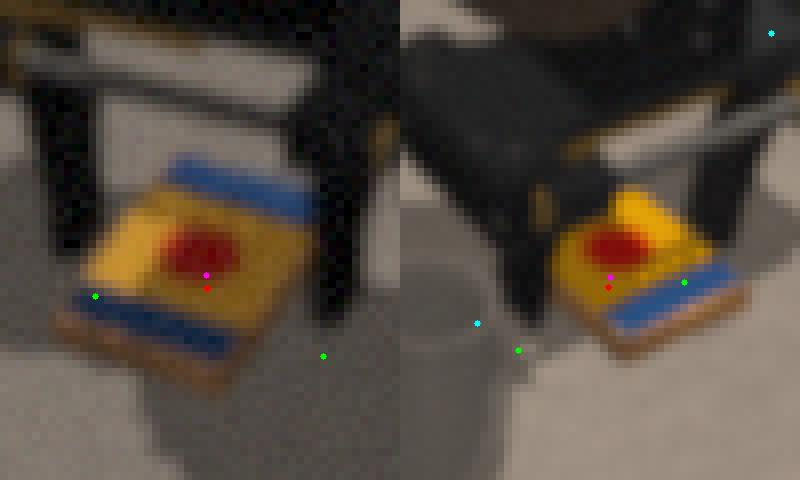

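apply_moves([
  [-0.002, 0, 0],
  [0, 0, 0],
  [0, 0, 0],
  [0, 0, 0],
  [0, 0, 0],
  [0, 0, 0],
  [0, 0, 0],
], twist=[0, 0, 0, 0, 0, 0, 0], claw=[0.8, 0.7, 0.6, 0.5, 0.5, 0.5, 0.5])

```text
time_s: 42.0
tcp_pos: [0.4405, -0.0615, -0.0014]
ee_rot: [[0.116, -0.35, -0.93], [0.03, -0.934, 0.355], [-0.993, -0.069, -0.098]]
wrist_force: [0.3, 0.3, -0.4]
gripper_width: 0.636
```

```bash
python3 tip.py
```

```text
[ 0.44049288 -0.06150019 -0.00138586] 0.6332281313295934
[ 0.44049874 -0.06152396 -0.00136403] 0.63799796891369
```

View pics/tip.png

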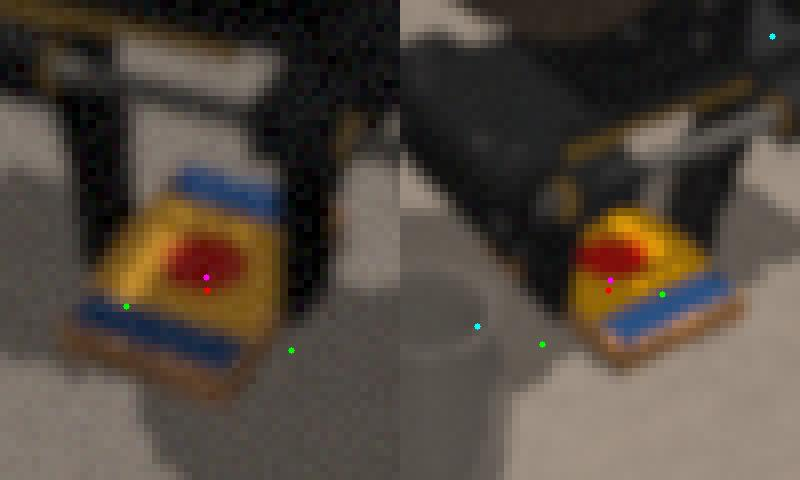

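apply_moves([
  [-0.01, 0, 0],
  [-0.025, 0, 0],
  [-0.03, 0, 0],
  [-0.03, 0, 0],
  [-0.03, 0, 0],
  [0, 0, 0],
], twist=[0, 0, 0, 0, 0, 0], claw=[0.5, 0.5, 0.5, 0.5, 0.5, 0.5])

```text
time_s: 42.7
tcp_pos: [0.4239, -0.0658, 0.1292]
ee_rot: [[0.112, -0.35, -0.93], [0.029, -0.934, 0.355], [-0.993, -0.066, -0.095]]
wrist_force: [0.5, 0.4, -1.4]
gripper_width: 0.641
```

```bash
python3 tip.py; python3 -c "
from h import *
snap('wrist','w8')"
```

```text
[ 0.42253632 -0.0658894   0.12732884] 0.6380012619290888
[ 0.42147484 -0.06598339  0.12568081] 0.6317414157275993
```

View pics/tip.png

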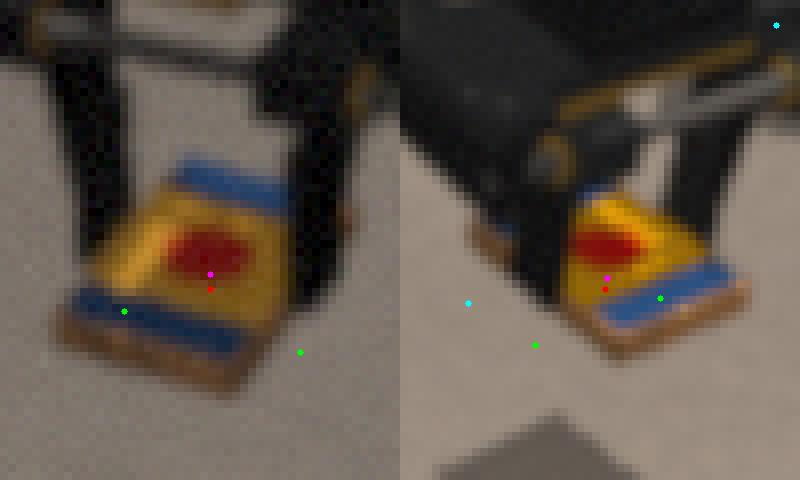

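View pics/w8.png

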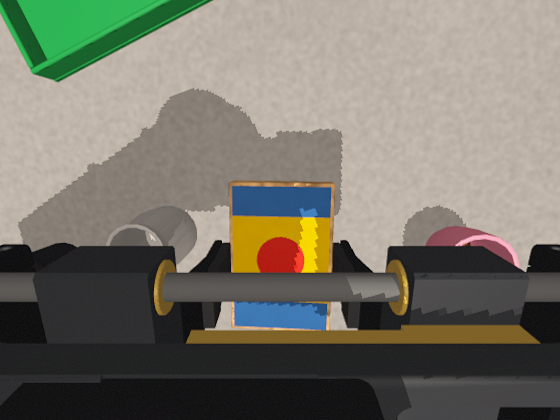

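apply_moves([
  [0, 0.015, -0.009],
  [0, 0.028, -0.0174],
  [0, 0.028, -0.0174],
  [0, 0.028, -0.0174],
  [0, 0.028, -0.0174],
  [0, 0.028, -0.0174],
  [0, 0.028, -0.0174],
  [0, 0.028, -0.0174],
  [0, 0.028, -0.0174],
  [0, 0.028, -0.0174],
  [0, 0.015, -0.009],
  [0, 0, 0],
], twist=[0, 0, 0, 0, 0, 0, 0, 0, 0, 0, 0, 0], claw=[0.5, 0.5, 0.5, 0.5, 0.5, 0.5, 0.5, 0.5, 0.5, 0.5, 0.5, 0.5])

```text
time_s: 44.05
tcp_pos: [0.475, -0.4013, 0.096]
ee_rot: [[0.06, -0.353, -0.934], [0.042, -0.934, 0.356], [-0.997, -0.061, -0.041]]
wrist_force: [-0.2, -0.0, -1.1]
gripper_width: 0.637
```

apply_moves([
  [0, 0, 0],
  [0, 0, 0],
  [0, 0, 0],
  [0, 0, 0],
  [0, 0, 0],
  [0, 0, 0],
], twist=[-7, -7, -7, -7, 0, 0], claw=[0.5, 0.5, 0.5, 0.5, 0.5, 0.5])

```text
time_s: 44.65
tcp_pos: [0.4691, -0.3946, 0.0849]
ee_rot: [[0.041, 0.141, -0.989], [0.055, -0.989, -0.139], [-0.998, -0.049, -0.048]]
wrist_force: [-0.4, -0.4, -1.3]
gripper_width: 0.636
```

```bash
python3 g.py .488 -.4058 .08; python3 tip.py
```

```text
t [ 0.4691 -0.3946  0.0849] x [ 0.041  0.055 -0.998] y [ 0.141 -0.989 -0.049] shift [ 0.005   0.014  -0.0169] jaw -81.9
[ 0.46899299 -0.39452634  0.08479894] 0.63584147822606
[ 0.4692333  -0.39486012  0.08514534] 0.6352077273957024
```

View pics/tip.png

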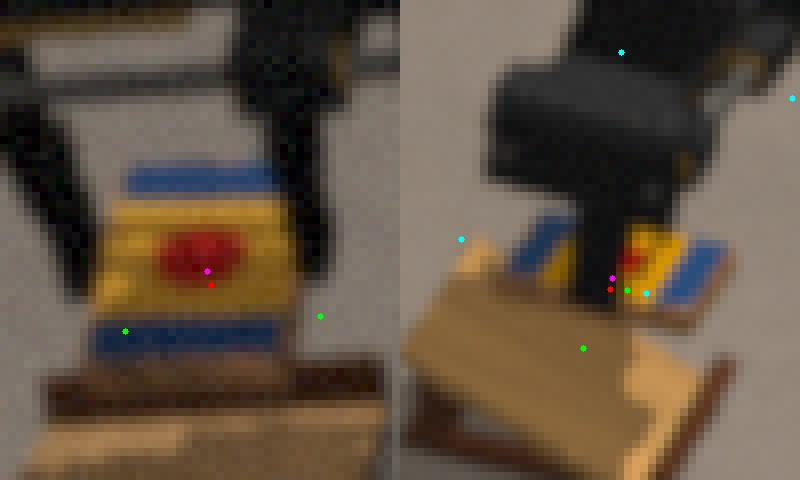

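apply_moves([
  [0, 0.005, -0.006],
  [0, 0.005, -0.006],
  [0, 0.004, -0.005],
  [0, 0, 0],
], twist=[-1, -1, 0, 0], claw=[0.5, 0.5, 0.5, 0.5])

```text
time_s: 45.15
tcp_pos: [0.4905, -0.4071, 0.0855]
ee_rot: [[0.042, 0.177, -0.983], [0.054, -0.983, -0.175], [-0.998, -0.045, -0.051]]
wrist_force: [-0.4, 0.8, -0.4]
gripper_width: 0.637
```

```bash
python3 g.py .488 -.4058 .055; python3 -c "
from h import *
p=snap('wrist','w9')"
```

```text
t [ 0.4905 -0.4071  0.0855] x [ 0.042  0.054 -0.998] y [ 0.177 -0.983 -0.045] shift [ 0.0304 -0.0003  0.0038] jaw -79.8
```

View pics/w9.png

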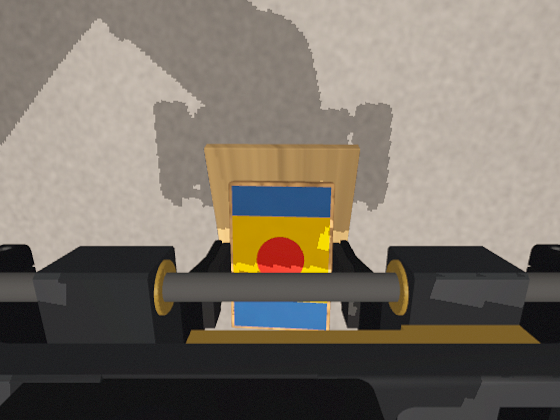

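apply_moves([
  [0.01, 0, 0.002],
  [0.01, 0, 0.002],
  [0.005, 0, 0],
], twist=[0, 0, 0], claw=[0.5, 0.5, 0.5])

```text
time_s: 45.5
tcp_pos: [0.4867, -0.4061, 0.0588]
ee_rot: [[0.043, 0.176, -0.983], [0.054, -0.983, -0.174], [-0.998, -0.046, -0.051]]
wrist_force: [0.1, 0.8, -0.9]
gripper_width: 0.638
```

apply_moves([
  [0.003, 0, 0],
  [0.003, 0, 0],
], twist=[0, 0], claw=[0.5, 0.5])

```text
time_s: 45.7
tcp_pos: [0.486, -0.4053, 0.051]
ee_rot: [[0.04, 0.176, -0.984], [0.055, -0.983, -0.174], [-0.998, -0.048, -0.049]]
wrist_force: [-0.1, 0.9, -0.6]
gripper_width: 0.634
```

apply_moves([
  [0.003, 0, 0],
  [0.003, 0, 0],
], twist=[0, 0], claw=[0.5, 0.5])

```text
time_s: 45.9
tcp_pos: [0.4856, -0.4055, 0.0457]
ee_rot: [[0.039, 0.177, -0.983], [0.055, -0.983, -0.175], [-0.998, -0.047, -0.048]]
wrist_force: [-3.4, -1.1, 5.3]
gripper_width: 0.635
```

apply_moves([
  [0.003, 0, -0.001],
  [0.003, 0, -0.001],
], twist=[0, 0], claw=[0.5, 0.5])

```text
time_s: 46.1
tcp_pos: [0.4854, -0.4057, 0.0418]
ee_rot: [[0.035, 0.178, -0.983], [0.054, -0.983, -0.176], [-0.998, -0.047, -0.044]]
wrist_force: [-6.0, 1.0, 5.3]
gripper_width: 0.637
```

```bash
python3 tip.py
```

```text
[ 0.48542729 -0.4056974   0.04140668] 0.6344722982086048
[ 0.48544726 -0.40569508  0.04151483] 0.6369707591030321
```

View pics/tip.png

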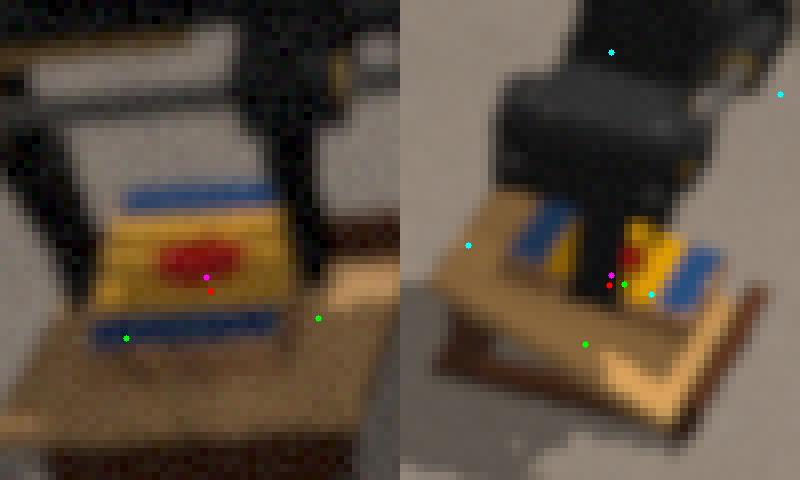

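apply_moves([
  [0.003, 0, -0.001],
  [0.003, 0, -0.001],
], twist=[0, 0], claw=[0.5, 0.5])

```text
time_s: 46.4
tcp_pos: [0.4854, -0.4057, 0.0376]
ee_rot: [[0.032, 0.178, -0.984], [0.054, -0.983, -0.176], [-0.998, -0.048, -0.041]]
wrist_force: [-3.9, -0.3, 5.6]
gripper_width: 0.636
```

apply_moves([
  [0.003, 0, -0.001],
  [0.002, 0, -0.001],
], twist=[0, 0], claw=[0.5, 0.5])

```text
time_s: 46.6
tcp_pos: [0.4857, -0.4055, 0.0342]
ee_rot: [[0.03, 0.178, -0.984], [0.054, -0.983, -0.176], [-0.998, -0.048, -0.039]]
wrist_force: [-4.6, -0.9, 4.2]
gripper_width: 0.638
```

```bash
python3 tip.py
```

```text
[ 0.48574841 -0.40552259  0.03398883] 0.6400791138502913
[ 0.48576035 -0.40551539  0.03397528] 0.6383531292909496
```

View pics/tip.png

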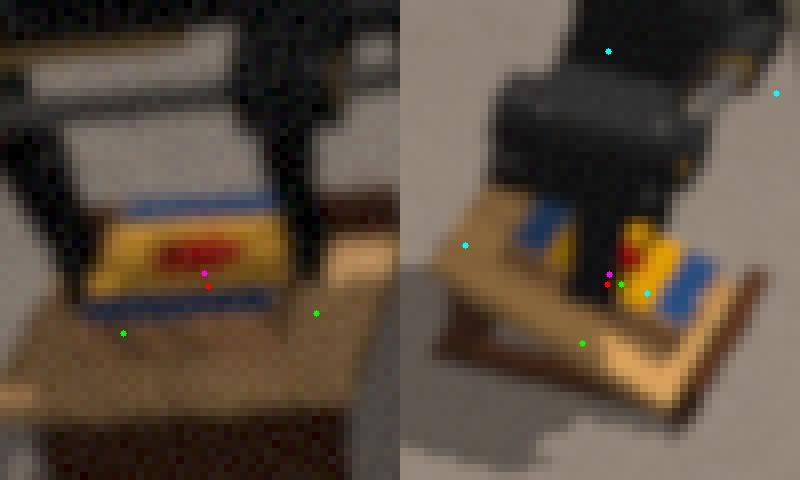

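apply_moves([
  [0.003, 0, -0.001],
  [0.002, 0, 0],
], twist=[0, 0], claw=[0.5, 0.5])

```text
time_s: 46.9
tcp_pos: [0.4865, -0.4055, 0.0299]
ee_rot: [[0.03, 0.178, -0.984], [0.054, -0.983, -0.177], [-0.998, -0.047, -0.039]]
wrist_force: [-2.6, 2.0, 9.8]
gripper_width: 0.637
```

apply_moves([
  [0.002, 0, 0],
  [0.002, 0, 0],
], twist=[0, 0], claw=[0.5, 0.5])

```text
time_s: 47.1
tcp_pos: [0.4865, -0.4054, 0.0299]
ee_rot: [[0.029, 0.18, -0.983], [0.053, -0.983, -0.178], [-0.998, -0.047, -0.038]]
wrist_force: [-5.8, 1.7, 12.4]
gripper_width: 0.635
```

```bash
python3 tip.py;  python3 -c "
from h import *
p=snap('wrist','w10')"
```

```text
[ 0.48650497 -0.40541522  0.02986791] 0.6359920211467582
[ 0.48650276 -0.40543859  0.02989142] 0.637573135557185
```

View pics/tip.png

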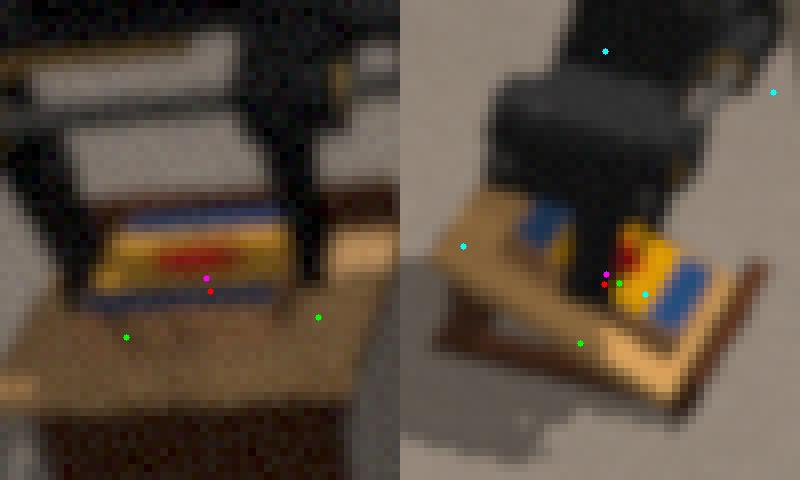

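View pics/w10.png

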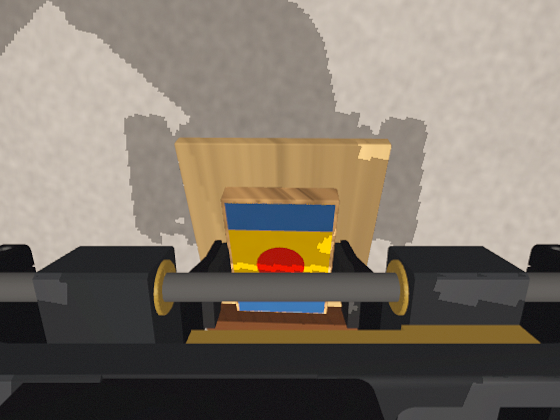

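apply_moves([
  [0.0005, 0.001, 0.003],
  [0.0005, 0.001, 0.003],
], twist=[0, 0], claw=[0.5, 0.5])

```text
time_s: 47.45
tcp_pos: [0.4838, -0.4084, 0.0297]
ee_rot: [[0.035, 0.18, -0.983], [0.051, -0.983, -0.179], [-0.998, -0.044, -0.044]]
wrist_force: [-0.8, -0.1, 0.1]
gripper_width: 0.636
```

apply_moves([
  [0.001, 0, 0.003],
  [0.001, 0, 0.003],
], twist=[0, 0], claw=[0.5, 0.5])

```text
time_s: 47.65
tcp_pos: [0.4793, -0.4097, 0.027]
ee_rot: [[0.038, 0.181, -0.983], [0.05, -0.983, -0.179], [-0.998, -0.042, -0.047]]
wrist_force: [0.7, 0.2, 4.2]
gripper_width: 0.64
```

```bash
python3 tip.py;  python3 -c "
from h import *
p=snap('wrist','w11')"
```

```text
[ 0.47932653 -0.40975252  0.02704281] 0.6366136526420291
[ 0.47929027 -0.40974292  0.02702655] 0.637998204330131
```

View pics/tip.png

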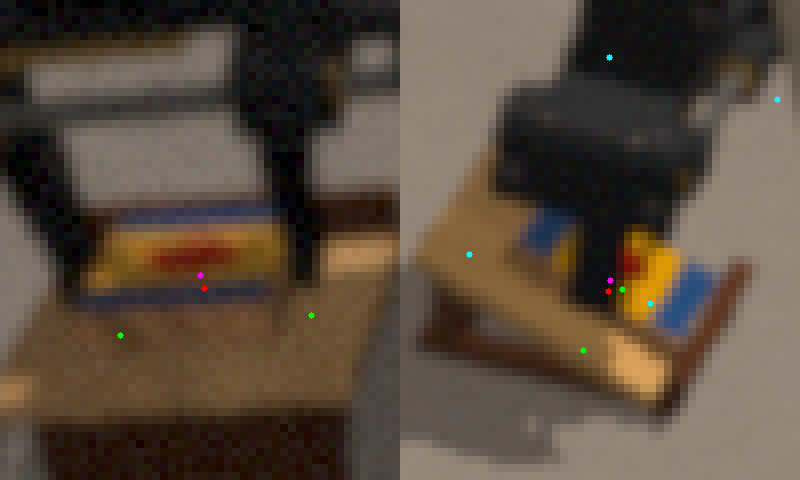

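View pics/w11.png

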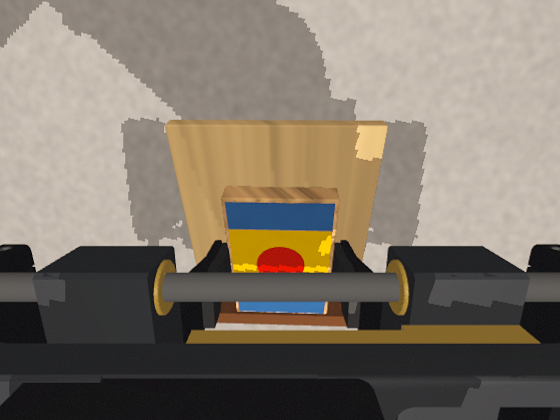

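apply_moves([
  [0.0005, -0.0005, 0.003],
  [0.001, 0, 0.002],
], twist=[0, 0], claw=[0.5, 0.5])

```text
time_s: 48.0
tcp_pos: [0.4794, -0.4099, 0.027]
ee_rot: [[0.048, 0.181, -0.982], [0.047, -0.983, -0.178], [-0.998, -0.038, -0.056]]
wrist_force: [2.5, 4.8, 6.4]
gripper_width: 0.634
```

apply_moves([
  [0, 0, 0],
  [0, 0, 0],
  [0, 0, 0],
  [0, 0, 0],
  [-0.01, 0, 0],
  [-0.025, 0, 0],
  [-0.03, 0, 0],
  [-0.03, 0, 0],
  [-0.03, 0, 0],
  [0, 0, 0],
], twist=[0, 0, 0, 0, 0, 0, 0, 0, 0, 0], claw=[0.7, 0.75, 0.8, 0.85, 0.85, 0.85, 0.85, 0.85, 0.85, 0.85])

```text
time_s: 49.0
tcp_pos: [0.4696, -0.4163, 0.1557]
ee_rot: [[0.038, 0.18, -0.983], [0.05, -0.983, -0.178], [-0.998, -0.042, -0.046]]
wrist_force: [0.4, -0.3, -0.1]
gripper_width: 0.848
```

```bash
python3 -c "
from h import *
p=snap('wrist','w12')
p=snap('scene');q=snap('side')
a=cv2.resize(p['pixels'][160:240,60:150,::-1],(400,356),interpolation=3);b=cv2.resize(q['pixels'][120:190,315:395,::-1],(400,350),interpolation=3)
b=cv2.copyMakeBorder(b,0,6,0,0,0);cv2.imwrite('pics/c12.png',np.hstack([a,b]));print(r.sense()['tcp_pos'],r.sense()['ee_rot'][:,0])"
```

```text
[ 0.46713278 -0.41383394  0.14974908] [ 0.02987432  0.05714424 -0.99791887]
```

View pics/w12.png

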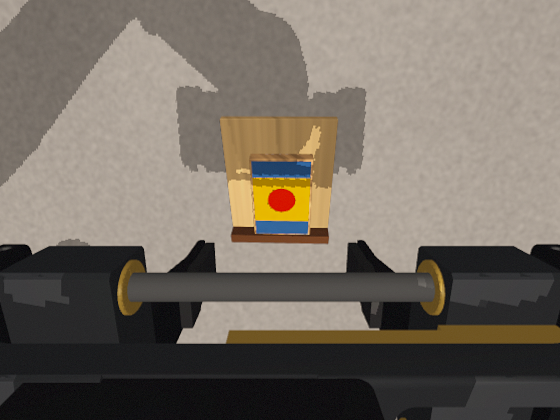

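View pics/c12.png

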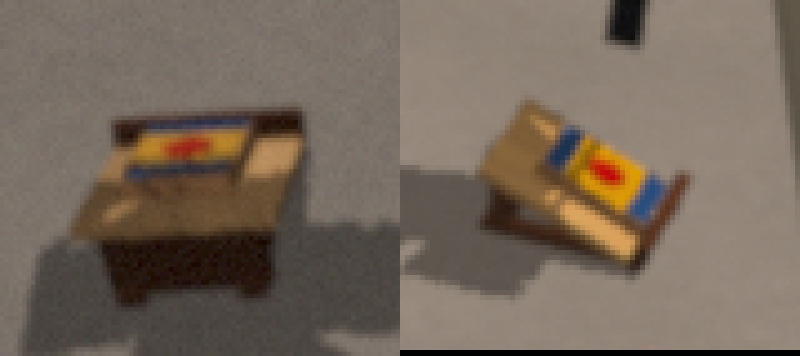

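```bash
python3 -c "
import cv2
i=cv2.imread('pics/w12.png')
cv2.imwrite('pics/w12z.png',cv2.resize(i[110:250,210:350],(700,600)[:1]+(700,) if 0 else (600,600),interpolation=0))"
```

```text
(no output)
```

View pics/w12z.png

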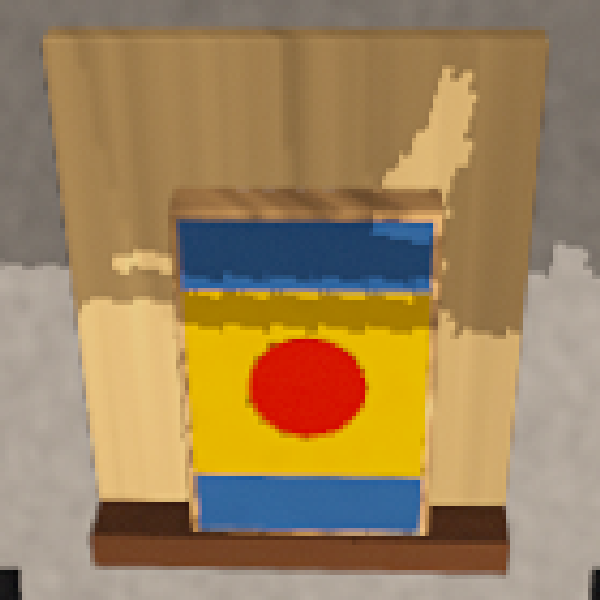

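```bash
cat > cf.py <<'E'
from h import *
from scipy.optimize import least_squares
p=snap('wrist')
a=np.deg2rad(22); s,c=np.sin(a),np.cos(a)
def W(q,u,w,h): 
    x,y,t=q[:3]; l=np.array([u*c-h*s,w,.014+u*s+h*c]); return np.array([x+np.cos(t)*l[0]-np.sin(t)*l[1],y+np.sin(t)*l[0]+np.cos(t)*l[1],l[2]])
Z=lambda x,y:np.array([210+x*140/600-.5,110+y*140/600-.5])
S=[((.115,.05,0),Z(47,36)),((.115,-.05,0),Z(545,38)),((0,.05,0),Z(97,500)),((0,-.05,0),Z(508,508)),((0,.05,.014),Z(92,535)),((0,-.05,.014),Z(508,540)),((-.01,.05,.014),Z(92,566)),((-.01,-.05,.014),Z(508,573))]
K=[((.042,.028,.012),Z(177,219)),((.042,-.028,.012),Z(437,221)),((-.042,.028,.012),Z(196,531)),((-.042,-.028,.012),Z(427,534)),((.042,.028,0),Z(170,190)),((.042,-.028,0),Z(443,190))]
def res(q):
    o=[proj(p,W(q,*l))[0]-v for l,v in S]
    u,w,t,h=q[3:]
    for l,v in K:
        o.append(proj(p,W(q,u+np.cos(t)*l[0]-np.sin(t)*l[1],w+np.sin(t)*l[0]+np.cos(t)*l[1],h+l[2]))[0]-v)
    return np.concatenate(o)
o=least_squares(res,[.445,-.413,.17,.042,0,0,0],x_scale=[.01,.01,.1,.01,.01,.1,.01]); q=o.x
print('stand',q[:2],np.rad2deg(q[2]),'coaster u,w mm',q[3:5]*1e3,'yaw',np.rad2deg(q[5]),'h mm',q[6]*1e3); print(o.fun.reshape(-1,2).round(1).tolist())
s=r.sense();print(s['tcp_pos'])
E
python3 cf.py
```

```text
stand [ 0.4419461  -0.41002634] 9.944117828277387 coaster u,w mm [34.49445076 -2.12462951] yaw 0.2906365460665083 h mm -10.577405010552651
[[-3.3, -1.5], [2.6, -1.6], [-0.4, 0.1], [0.7, 0.2], [-1.8, 0.5], [1.7, 1.5], [-0.7, 0.9], [1.0, 1.5], [-1.7, -0.5], [0.9, -0.7], [0.1, -0.1], [0.0, 0.1], [1.7, 0.5], [-1.0, 0.7]]
[ 0.46687964 -0.41357325  0.14889813]
```

```bash
python3 -c "
from h import *
import pickle
p=snap('wrist','w13');print(r.sense()['tcp_pos']);pickle.dump(p,open('p13.pkl','wb'))
i=p['pixels'][:,:,::-1]
cv2.imwrite('pics/w13z.png',cv2.resize(i[110:250,210:350],(600,600),interpolation=0))"
```

```text
[ 0.46680715 -0.41353449  0.14848481]
```

View pics/w13z.png

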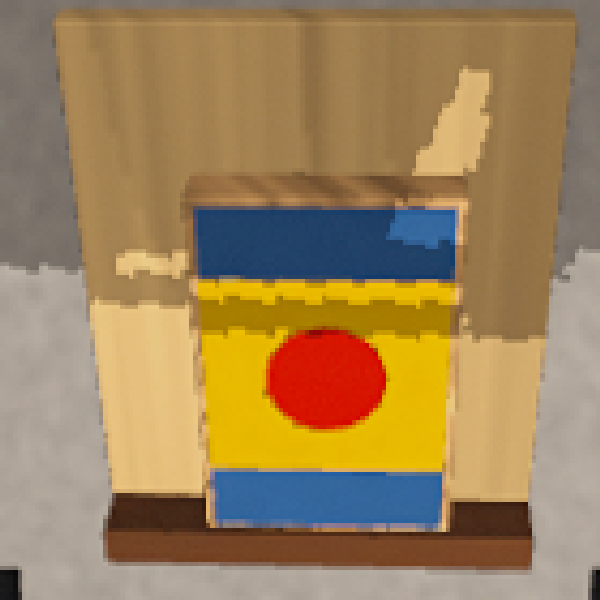

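```bash
sed -i "s/^p=snap.*/import pickle;p=pickle.load(open('p13.pkl','rb'))/" cf.py
python3 - <<'E'
s=open('cf.py').read()
import re
m={'Z(47,36)':'Z(59,20)','Z(545,38)':'Z(574,21)','Z(97,500)':'Z(111,493)','Z(508,508)':'Z(529,502)','Z(92,535)':'Z(105,530)','Z(508,540)':'Z(531,536)','Z(92,566)':'Z(107,561)','Z(508,573)':'Z(531,569)',
'Z(177,219)':'Z(193,205)','Z(437,221)':'Z(461,207)','Z(196,531)':'Z(211,527)','Z(427,534)':'Z(445,530)','Z(170,190)':'Z(188,176)','Z(443,190)':'Z(466,177)'}
for k,v in m.items(): s=s.replace(k,v+' ')
open('cf.py','w').write(s)
E
python3 cf.py
```

```text
stand [ 0.44436599 -0.41350123] 10.022693533500746 coaster u,w mm [37.41810338 -2.25630008] yaw 0.05301234302821061 h mm -6.00337650639497
[[-1.5, -0.4], [1.3, -0.5], [0.2, 0.0], [0.1, -0.2], [-0.8, 0.0], [0.9, 0.7], [-0.3, 0.4], [0.1, 0.7], [-1.5, -0.4], [0.9, -0.4], [-0.1, -0.3], [0.3, 0.1], [1.3, 0.5], [-0.9, 0.6]]
[ 0.46680715 -0.41353449  0.14848481]
```

apply_moves([
  [-0.03, -0.02, 0],
  [-0.03, -0.03, 0],
  [-0.02, -0.04, 0],
  [0, -0.04, 0],
  [0, -0.04, 0],
  [0, 0, 0],
  [0, 0, 0],
], twist=[0, 0, 0, 0, 0, 0, 0], claw=[0.9, 0.9, 0.9, 0.9, 0.9, 0.9, 0.9])

```text
time_s: 49.95
tcp_pos: [0.4303, -0.2447, 0.2309]
ee_rot: [[0.009, 0.176, -0.984], [0.067, -0.982, -0.175], [-0.998, -0.065, -0.021]]
wrist_force: [0.2, -0.3, 0.8]
gripper_width: 0.905
```

```bash
python3 m1.py cup_white cup_blue tamper basket jug shaker | grep -v wrist; python3 -c "
from h import *
snap('scene','sF');q=snap('side','dF')
cv2.imwrite('pics/dFz.png',cv2.resize(q['pixels'][125:185,320:390,::-1],(700,600),interpolation=3))"
```

```text
cup_white scene 0.97 [190 213 147 176] xy [ 0.3389 -0.198 ] err 1.7 [97. 51. 58.] 599
cup_white scene 0.93 [228 257 256 292] xy [ 0.6929 -0.0626] err 1.5 [102.  95.  86.] 893
cup_white side 0.59 [356 375 190 215] xy [ 0.3376 -0.2014] err 1.9 [121.  62.  71.] 436
cup_white side 0.57 [230 248 172 195] xy [ 0.7017 -0.0698] err 1.8 [123. 112. 100.] 380
cup_blue scene 0.6 [281 310 259 295] xy [0.6931 0.0426] err 1.6 [33. 45. 55.] 860
cup_blue side 0.67 [206 226 188 213] xy [0.7034 0.0366] err 1.0 [44. 62. 72.] 449
tamper scene 0.88 [469 497 210 242] xy [0.5087 0.4649] err 1.8 [73.  57.5 54. ] 706
tamper scene 0.62 [280 310 259 296] xy [0.6858 0.0437] err 1.0 [33. 46. 55.] 939
tamper side 0.82 [146 170 311 344] xy [0.5186 0.4585] err 2.9 [103.  82.  76.] 663
basket scene 0.91 [423 451 209 236] xy [0.4933 0.3634] err 1.1 [72. 68. 64.] 642
basket scene 0.22 [290 322 177 212] xy [0.4216 0.0634] err 8.3 [70. 66. 62.] 820
basket side 0.69 [180 207 292 318] xy [0.5022 0.359 ] err 1.0 [96. 89. 83.] 607
jug scene 0.57 [290 322 177 213] xy [0.4469 0.062 ] err 4.2 [71. 66. 62.] 861
jug side 0.65 [274 297 221 252] xy [0.4451 0.0569] err 2.2 [86. 80. 74.] 620
shaker scene 0.85 [343 367 183 216] xy [0.4439 0.1777] err 1.3 [55. 35. 20.] 711
shaker scene 0.38 [ 86 116 186 204] xy [ 0.473  -0.4164] err 9.8 [111.  79.  54.] 431
shaker side 0.59 [248 269 248 278] xy [0.4508 0.1708] err 0.8 [68. 45. 21.] 577
shaker side 0.31 [206 226 188 213] xy [0.7092 0.0329] err 0.7 [44. 62. 72.] 425
```

View pics/sF.png

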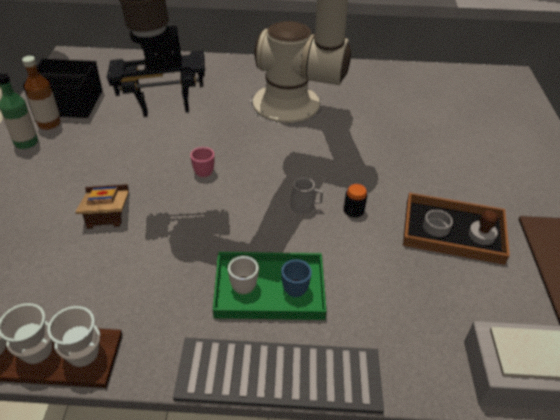

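View pics/dFz.png

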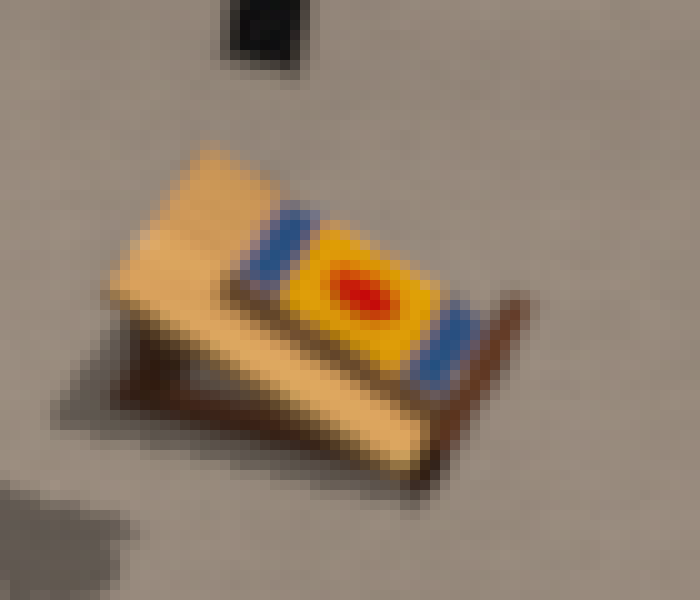

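```bash
python3 -c "
from h import *
print(job.finish_job())"
```

```text
the job is handed in; nothing more can be done
None
```

The job is done and handed in at about 50 s, with everything set where you asked and in your order.

- **Cups:** both stand upright on the floor of the green tub.
- **Tool tray:** the tamper stands on its steel base and the basket sits open side up, both on the tray floor.
- **Coaster:** it lies face up in portrait on the sloped stand, with a short edge against the ledge. I pressed it flat onto the slope, slid it down until it stopped, then released it.
- **Left alone:** the last scene and side pictures show the jug, shaker and pink cup where they started. The arm was clear of everything.

**Not perfect or in disagreement:**
- **Basket grasp:** my first try missed and pushed the basket about 7 mm along the counter. The fingertips turned out to be about 7 mm behind the TCP, not 14 mm ahead as described. I corrected for this and the second grasp held.
- **Tool tilt:** the tool slowly leaned as much as about 7° from vertical during the job. The objects still touched down gently, with 22 N the highest force I read.
- **Coaster centring:** it measures about 2 mm off centre across the board, and its angle matches the stand to well under 1°. The wrist fit also put it 6 mm below the board surface, which is impossible. I trusted the pictures instead, where it looks flat and against the ledge.

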